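Fill the cheese tray head to tail

TASK

Finish filling the small black display tray on the stall counter: one wedge of cheese already stands at one end of it. Take the three wedges from the white board and stand them in the tray beside it in one row, nose and rind ends alternating from each wedge to the next, so that all four stand flat on the tray's floor inside its rim. Set every wedge down rather than letting it drop, and do not disturb the cheese wheel, the cups or the eggs.

Things in the scene. Friction and masses are not known exactly. Their poses are not given: they have to be found in the camera images.
- wedge_a: wedge of hard cheese standing upright, starts loose on the white board, turned any way. Tapered in plan: 66 mm long, 52 mm wide at the curved brown rind, 24 mm at the flat cut nose, 60 mm tall, about 0.15 kg; all four alike. Origin: centre of the underside, mid-length on the centre line; x points to the nose (face at +33 mm; rind's middle at -33 mm), z up.
- wedge_b: wedge of hard cheese standing upright, starts loose on the white board, turned any way. Tapered in plan: 66 mm long, 52 mm wide at the curved brown rind, 24 mm at the flat cut nose, 60 mm tall, about 0.15 kg; all four alike. Origin: centre of the underside, mid-length on the centre line; x points to the nose (face at +33 mm; rind's middle at -33 mm), z up.
- wedge_c: wedge of hard cheese standing upright, starts loose on the white board, turned any way. Tapered in plan: 66 mm long, 52 mm wide at the curved brown rind, 24 mm at the flat cut nose, 60 mm tall, about 0.15 kg; all four alike. Origin: centre of the underside, mid-length on the centre line; x points to the nose (face at +33 mm; rind's middle at -33 mm), z up.
- wedge_d: wedge of hard cheese standing upright, already in the tray at its -y end, nose to the tray's +x side (loose). Tapered in plan: 66 mm long, 52 mm wide at the curved brown rind, 24 mm at the flat cut nose, 60 mm tall, about 0.15 kg; all four alike. Origin: centre of the underside, mid-length on the centre line; x points to the nose (face at +33 mm; rind's middle at -33 mm), z up.
- wedge_a_nose (a point): middle of the nose face of wedge_a, 33 mm along its x from the origin and 30 mm above its underside
- wedge_b_nose (a point): middle of the nose face of wedge_b, 33 mm along its x from the origin and 30 mm above its underside
- wedge_c_nose (a point): middle of the nose face of wedge_c, 33 mm along its x from the origin and 30 mm above its underside
- wedge_d_nose (a point): middle of the nose face of wedge_d, 33 mm along its x from the origin and 30 mm above its underside
- tray: black shallow display tray, fixed, turned any way. Inside 72 (x) by 176 mm (y), floor 3 mm above the counter, rim 4 mm thick, 12 mm high above the floor. Origin: centre of its underside, on the counter; x its short, y its long direction, z up. The wedges stand across it, length along x, rising well above the rim; four fit only alternately (touching row: 166 mm)
- board: white cutting board, fixed, 320 (x) by 300 (y) by 10 mm thick; origin at the centre of its underside, so its top is at 10 mm
- wheel: bystander: what is left of the cut cheese wheel on a round wooden board, 280 mm across, 76 mm high; origin at the centre of its underside
- cups: bystander: stack of white cups standing upright, 80 mm across, 158 mm high, light; origin at the centre of its underside
- eggs: bystander: pulp flat of 30 eggs, 250 (x) by 300 (y) mm, 68 mm high; origin at the centre of its underside
Not all that is in view belongs to the job. Leave any blue or green look-alike of the wedge_b alone.

How it is judged:
By the outcome, as a careful person would: the job done as asked, in the order asked, and still so for the second after the job is handed in, with the robot touching nothing.
It also fails if it takes over 69 s, if anything falls off the work surface, if the arm or the gripper's body presses on something with over 40 N, if the wrist force passes 120 N, or if a joint passes its speed limit or range.

ROBOT

A 6-joint arm with a two-finger parallel gripper is mounted at the origin on the work surface. World frame = base frame: x ahead of the robot, y to its left, z up, the work surface at z = 0. Lengths are in m, angles in rad, forces in N, time in s.
With the tool pointing down it reaches from about 0.35 to 0.975 m from the base axis. Payload 4.9 kg.
Tool frame: the origin (TCP) lies at the very end of the fingers, on their centre line; the grasp point (between the pads) lies 19 mm behind it; x points along the fingers, y is the direction in which the jaws open and shut, and the axes are right-handed (so a half turn about x gives the same grasp; the last joint's range is limited). The gripper opens to 85 mm and grips with 20 to 120 N. Pads are 22 mm wide; open, the fingers measure 114 mm over their backs; the gripper's body (76 mm by 85 mm) begins 54 mm behind the grasp point. The pads swing forward as they close: fully open they stand 13 mm farther back than shut.
Start: joints at [-1.332, 0.053, 1.613, -0, 1.476, -0.119], TCP at [0.219, -0.585, 0.231] pointing down, gripper open.
Joint ranges: [-3.01, 3.01], [-1.01, 2.22], [0.06, 2.58], [-1.02, 4.17], [0.09, 2.62], [-3.14, 3.14]. Speed limits (rad/s): [2.57, 2.57, 3.14, 3.14, 3.14, 3.14].

INTERFACE

Orientations are given as a unit quaternion [x, y, z, w].
In Python, from workcell import manip gives the robot as it stands.
- The arm moves only by the shell command python3 -m handwheel 'ROWS' [FORCE]. ROWS is JSON, a list of rows, each a list of 7 numbers: the finger opening in m, from 0 to 0.0854, then the shift along the tool's x, y, z in m, then the turn, a rotation vector about the tool's x, y, z in degrees. A call has 1 to 5 rows; each row is the pose to reach, as a shift and turn from the pose measured when the call began, along the tool's axes at that moment; what a row does not reach only later rows make up. A row lasts 1/12 s, in which the tool goes at most 41.7 mm and 7.16 degrees, less where a joint would pass 70% of its speed; a pose out of reach is approached as far as the arm can. A call with a gripper value outside its range is refused whole. The fingers move at their own pace and stop on an object; FORCE is the grip in N (left out, the last holds). Time passes only in rows, so rows that repeat a pose let the fingers close. It gives the time, the measured TCP pose, the force and the opening at its end, in the units of the state.
- manip.get_state(): the state, without advancing time (a new reading comes with each control period).
- manip.snapshot(name): name is "scene" or "top"; returns the picture (420x560x3 uint8, blue, green, red); there is no depth.
- manip.camera_params(name): a dict with "vertical_fov" (degrees; the focal length in pixels is half the picture's height over the tangent of half this angle, whatever the lens; pixels are square), "cx", "cy" (the principal point, pixels), "extrinsics" (4x4, takes a point from camera to world coordinates). Camera axes: x right, y up, looking along -z (the intrinsics and any distortion apply to the point x, -y, -z); pixel columns grow to the right and rows downward; lengths in m; the calibration is good to about 2 mm. A picture is of the moment at which its call begins. camera_params takes no time and is no camera call.
- manip.hand_in(): hands the job in, once; it reports no verdict.
Trained networks look in the newest picture that a camera, given by its name, has taken for a name from the list of things; names that differ only in an ending like _2 or _b are one class to them, and where a whole thing is asked for, a point or a joint stands for the part that bears it (a point fixed in the world has none). Each returns a list of dicts, best first, with "conf" (0 to 1); they miss things now and then, are a little off and sometimes report something else, mostly with a low value. They report only what shows in the picture. A call takes as long as a camera call. They do not tell look-alikes from the thing itself.
- manip.trace(query, camera): "mask" (420x560 bool, what is visible of it).
- manip.landmark_of(query, camera): "position" ([x, y, z] in m, in the coordinates of the camera as it stood for that picture, good to about 4 mm: a listed point, or the origin of a listed thing).
The state is a dict: "clock": time; "joint_positions": joint angles; "joint_vel": joint speeds; "tau": joint torques, N m; "tool_pos": TCP position; "orientation": TCP orientation; "ft_force": force on the tool from outside, world axes, zero at the start; "ft_torque": the same for the moment, N m; "gripper_width": finger opening in m.
Only numpy, scipy, OpenCV 4.12 (cv2) and the standard library are available. Lean on these libraries where they do the work, as an engineer would, in place of code of your own. Each camera call takes 0.05 s, during which the arm holds its last target. There are 200 camera calls.

## Working session

There is one attempt and no reset: what is moved stays moved. The work goes in short steps, Python scripts to look and compute and a shell command to move; the robot and the scene stay as the last step left them, time stands still between calls to the robot, and variables do not carry over. Pictures are saved under pics/ and viewed, about 8 in all and at most 12, crops included, and the job is handed in when it is done.

```bash
mkdir -p pics; ls; python3 - <<'E'
from workcell import manip
import cv2,numpy as np
for n in("scene","top"):
    im=manip.snapshot(n); cv2.imwrite(f"pics/{n}0.png",im)
    p=manip.camera_params(n); print(n,{k:(np.round(v,3).tolist() if k=="extrinsics" else v) for k,v in p.items()})
    E=np.array(p["extrinsics"])
    for q in("wedge_a","wedge_a_nose","tray","board"):
        for d in manip.landmark_of(q,n):
            print(q,round(d["conf"],2),np.round((E@np.r_[d["position"],1])[:3],3))
s=manip.get_state();print(s)
E
```

```text
pics
scene {'vertical_fov': 46.44019169130819, 'cx': 286.39375434886335, 'cy': 201.99848802615077, 'extrinsics': [[0.792, -0.499, 0.352, 1.016], [0.611, 0.645, -0.46, -0.585], [0.003, 0.579, 0.815, 1.229], [0.0, 0.0, 0.0, 1.0]]}
wedge_a 0.78 [ 0.235 -0.365 -0.002]
wedge_a 0.76 [ 0.327 -0.14   0.003]
wedge_a 0.7 [ 0.502 -0.128  0.01 ]
wedge_a 0.68 [0.509 0.301 0.006]
wedge_a 0.64 [ 0.647 -0.248  0.047]
wedge_a_nose 0.72 [ 0.521 -0.312  0.009]
wedge_a_nose 0.56 [ 0.644 -0.248  0.043]
wedge_a_nose 0.29 [ 0.585 -0.211  0.002]
tray 0.63 [0.476 0.249 0.005]
board 0.81 [ 0.585 -0.212  0.002]
top {'vertical_fov': 55.65018991871616, 'cx': 273.6426154948591, 'cy': 201.86547010443363, 'extrinsics': [[0.013, 0.984, -0.177, 0.243], [-1.0, 0.015, 0.011, 0.091], [0.014, 0.177, 0.984, 1.456], [0.0, 0.0, 0.0, 1.0]]}
wedge_a 0.82 [ 0.502 -0.127  0.01 ]
wedge_a 0.61 [0.518 0.299 0.002]
wedge_a 0.57 [ 0.24  -0.36  -0.004]
wedge_a 0.57 [ 0.33  -0.145  0.002]
wedge_a 0.54 [ 0.525 -0.31   0.01 ]
wedge_a 0.52 [ 0.654 -0.214  0.009]
wedge_a 0.44 [ 0.487 -0.152  0.039]
wedge_a 0.43 [ 0.582 -0.207 -0.002]
wedge_a_nose 0.82 [ 0.641 -0.245  0.038]
tray 0.65 [ 0.484  0.25  -0.003]
board 0.67 [ 0.584 -0.206 -0.003]
{'clock': 0.5, 'joint_positions': array([-1.33200913e+00,  5.26991199e-02,  1.61290265e+00,  5.64744359e-06,
        1.47600820e+00, -1.19018406e-01]), 'joint_vel': array([ 5.99026229e-04, -1.50280446e-03, -2.54637179e-03,  2.67804244e-06,
        1.51369419e-03,  1.34612004e-03]), 'tau': array([-9.49847090e-04, -3.93217278e+01, -3.70028007e+01, -3.32202468e-06,
        1.33125424e-03, -1.02306404e-05]), 'tool_pos': array([ 0.21887314, -0.58539905,  0.23130253]), 'orientation': array([ 0.69582268,  0.12583569, -0.69581944,  0.12582323]), 'ft_force': array([-0.6041782 , -0.02017378, -0.10961867]), 'ft_torque': array([ 0.01456293, -0.02144732,  0.019998  ]), 'gripper_width': 0.08501961251719509}
```

View pics/scene0.png

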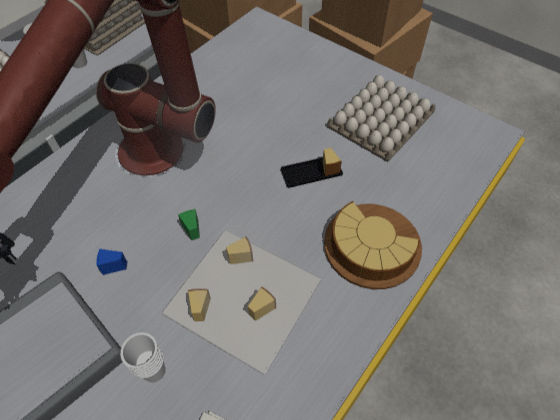

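View pics/top0.png

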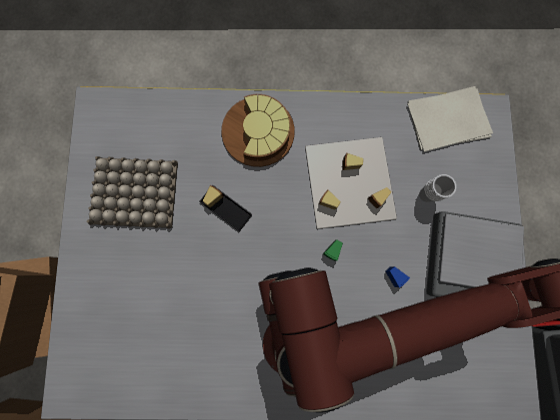

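The yellow wedges on the white board, in the top picture, are at (353,160), (330,201) and (379,198). Those are the three to move. The blue (398,277) and green (334,250) ones off the board are look-alikes. wedge_d is at (212,196) at the left end of the black tray (228,208), beside the wheel (258,130). Next I fit the known shapes to the masks in both views.

```bash
cat > h.py <<'E'
import cv2,numpy as np
from workcell import manip
from scipy.optimize import minimize
S=6
t=np.linspace(-1,1,9)
WED=np.array([[.033,-.012],[.033,.012]]+[[.0896-np.sqrt(.1226**2-(.026*a)**2),.026*a] for a in t[::-1]])
TRAY=np.array([[.04,.092],[-.04,.092],[-.04,-.092],[.04,-.092]])
def prism(pl,h,x,y,z,a):
    R=np.array([[np.cos(a),-np.sin(a)],[np.sin(a),np.cos(a)]])
    p=pl@R.T+[x,y]
    return np.vstack([np.c_[p,np.full(len(p),z)],np.c_[p,np.full(len(p),z+h)]])
def proj(P,n,c={}):
    if n not in c:
        p=manip.camera_params(n);c[n]=(np.linalg.inv(p["extrinsics"]),210/np.tan(np.radians(p["vertical_fov"]/2)),p["cx"],p["cy"])
    E,f,cx,cy=c[n]; q=P@E[:3,:3].T+E[:3,3]
    return np.c_[cx-f*q[:,0]/q[:,2],cy+f*q[:,1]/q[:,2]]
def raster(uv):
    o=np.zeros((420,560),np.float32)
    lo=np.floor(uv.min(0)).astype(int)-1; w,h=np.ceil(uv.max(0)).astype(int)+2-lo
    m=np.zeros((h*S,w*S),np.uint8)
    hull=cv2.convexHull(((uv-lo+.5)*S-.5).astype(np.float32))
    cv2.fillPoly(m,[np.round(hull*16).astype(np.int32)],1,shift=4)
    a=m.reshape(h,S,w,S).mean((1,3)); o[lo[1]:lo[1]+h,lo[0]:lo[0]+w]=a
    return o
def fit(masks,pl,h,x0,ign={},zfix=None):
    def cost(v):
        x,y,z,a=v*[.01,.01,.01,.2] ; z=z if zfix is None else zfix
        c=0
        for n,m in masks.items():
            r=raster(proj(prism(pl,h,x,y,z,a),n)); k=ign.get(n,np.ones_like(r))
            c+=(np.abs(r-m)*k).sum()/(m*k).sum()
        return c
    best=min((minimize(cost,np.array([x0[0],x0[1],x0[2],a])/[.01,.01,.01,.2],method="Nelder-Mead",options=dict(initial_simplex=None,xatol=.002,fatol=1e-4,maxiter=500)) for a in x0[3]),key=lambda r:r.fun)
    v=best.x*[.01,.01,.01,.2]; return v,best.fun
def masks_near(q,n,pts):
    ds=manip.trace(q,n); out=[]
    for p in pts:
        uv=proj(np.array([p]),n)[0]; b=None
        for d in ds:
            m=d["mask"]; 
            if m.sum()==0: continue
            c=np.argwhere(m).mean(0)[::-1]
            e=np.hypot(*(c-uv))
            if e<(9 if q!="tray" else 25) and (b is None or e<b[0]): b=(e,m.astype(np.float32),d["conf"])
        out.append(b)
    return out
E
cat > m.py <<'E'
from h import *
ims={n:manip.snapshot(n) for n in("scene","top")}
P=[(.502,-.127,.04),(.525,-.31,.04),(.65,-.214,.04),(.513,.300,.035)]
M={n:masks_near("wedge_a",n,P) for n in ims}; T={n:masks_near("tray",n,[(.48,.25,.01)])[0] for n in ims}
A=np.arange(0,6.28,.52)
np.set_printoptions(precision=4,suppress=True)
for i,p in enumerate(P):
    mk={n:M[n][i][1] for n in ims if M[n][i]}
    print(i,{n:(M[n][i][1].sum(),round(M[n][i][2],2)) for n in mk})
    if not mk: continue
    for sub in [mk]+([{n:mk[n]} for n in mk] if len(mk)==2 else []):
        print("  ",list(sub),*fit(sub,WED,.06,(p[0],p[1],.01,A),zfix=None if len(sub)==2 else (.01 if i<3 else .003)))
print({n:T[n] and T[n][1].sum() for n in T})
ign={n:1-cv2.dilate(M[n][3][1],np.ones((3,3))) for n in ims if M[n][3]}
mk={n:T[n][1] for n in ims if T[n]}
for sub in [mk]+[{n:mk[n]} for n in mk]:
    print("tray",list(sub),*fit(sub,TRAY,.015,(.48,.25,0,[.6,.9,1.2,-.6,-.9]),ign,zfix=None if len(sub)==2 else 0.))
E
time python3 m.py
```

```text
0 {'scene': (np.float32(520.0), 0.65), 'top': (np.float32(264.0), 0.71)}
   ['scene', 'top'] [ 0.5033 -0.1275  0.0114  4.165 ] 0.2281954288482666
   ['scene'] [ 0.5001 -0.126   0.0104  4.1568] 0.08450854569673538
   ['top'] [ 0.5057 -0.1273  0.0102  4.1928] 0.0721801370382309
1 {'scene': (np.float32(539.0), 0.82), 'top': (np.float32(242.0), 0.64)}
   ['scene', 'top'] [ 0.5223 -0.3111  0.0112  5.3926] 0.26644694805145264
   ['scene'] [ 0.5216 -0.3122  0.0111  5.4252] 0.08828077465295792
   ['top'] [ 0.5231 -0.3088  0.0108  5.4442] 0.12006428837776184
2 {'scene': (np.float32(589.0), 0.67), 'top': (np.float32(278.0), 0.81)}
   ['scene', 'top'] [ 0.6487 -0.2102  0.0111  4.6025] 0.2121676206588745
   ['scene'] [ 0.6475 -0.2115  0.0098  4.6274] 0.0640445202589035
   ['top'] [ 0.6509 -0.209   0.0112  4.5806] 0.0791366919875145
3 {'scene': (np.float32(377.0), 0.74), 'top': (np.float32(253.0), 0.83)}
   ['scene', 'top'] [0.5121 0.2999 0.0098 2.4969] 0.2645285725593567
   ['scene'] [0.5101 0.301  0.0109 2.467 ] 0.13520483672618866
   ['top'] [0.5149 0.3015 0.0118 2.4811] 0.08080808073282242
{'scene': np.float32(953.0), 'top': np.float32(807.0)}
tray ['scene', 'top'] [ 0.4785  0.253   0.     -0.6277] 0.16742227971553802
tray ['scene'] [ 0.4754  0.2547  0.     -0.6122] 0.06592633575201035
tray ['top'] [ 0.4802  0.2524 -0.      2.5159] 0.04179210960865021
real	2m0.847s
user	0m48.016s
sys	1m8.448s
```

```bash
python3 -m handwheel '[[0.085,0,-15,-38,-4,0,0],[0.085,0,-0.03,-0.076,-8,0,0]]' | head -c 600; echo; python3 go.py .5223 -.3108 .13 310.8
```

```text
clock: 1.07
tool_pos: [0.2791, -0.5309, 0.2312]
orientation: [0.685, 0.174, -0.685, 0.174]
ft_force: [1.3, 0.1, -0.5]
gripper_width: 0.0852

turn [-1.233e+01 -1.000e-02 -0.000e+00]
turn [ 1.6767e+02 -1.0000e-02  1.0000e-02]
shift mm [ 101.3  -77.6 -318.7] j [-1.21 -0.01  1.67  0.    1.47 -0.14] y ax deg -61.53 pos [ 0.2791 -0.5309  0.2312] w 0.0852 F [ 1.3  0.1 -0.5] t 1.07
```

```bash
python3 -m handwheel '[[0.085,0,-0.010,-0.040,-3,0,0],[0.085,0,-0.020,-0.080,-6,0,0],[0.085,0,-0.030,-0.120,-9,0,0],[0.085,0,-0.040,-0.160,-12.3,0,0],[0.085,0,-0.050,-0.200,-12.3,0,0]]' >/dev/null; python3 go.py .5223 -.3108 .13 310.8
```

```text
turn [ 0.06 -0.01 -0.05]
turn [-1.7994e+02  7.0000e-02 -2.0000e-02]
shift mm [ 101.6   -1.1 -120. ] j [-0.86 -0.05  1.71  0.    1.48 -0.  ] y ax deg -49.14 pos [ 0.4323 -0.3901  0.2315] w 0.0851 F [ 0.2  0.1 -0.1] t 1.48
```

```bash
sed -n 1,3p /dev/null; python3 -c "
import numpy as np;print('tray axes ok')"
```

```text
tray axes ok
```

```bash
python3 -m handwheel '[[0.085,0.010,-0.001,-0.038,0,0,0],[0.085,0.035,-0.001,-0.076,0,0,0],[0.085,0.06,-0.001,-0.11,0,0,0],[0.085,0.1,-0.001,-0.120,0,0,0],[0.085,0.1,-0.001,-0.120,0,0,0]]' >/dev/null; python3 go.py .5223 -.3108 .032 310.8
```

```text
turn [0.29 0.09 0.65]
turn [-1.7971e+02 -1.0200e+00  1.4000e-01]
shift mm [91.6  5.9  2. ] j [-0.65  0.1   1.75  0.    1.3   0.2 ] y ax deg -48.91 pos [ 0.5207 -0.3057  0.1236] w 0.0852 F [-1.7  0.9 -2.6] t 1.9
```

```bash
python3 -m handwheel '[[0.085,0.015,0.006,0.002,0,0,0],[0.085,0.03,0.006,0.002,0.3,0,0.6],[0.085,0.03,0.006,0.002,0.3,0,0.6]]' >/dev/null; python3 go.py .5223 -.3108 .032 310.8
```

```text
turn [-0.03  0.18  0.39]
turn [179.97   0.61  -0.28]
shift mm [58.4  1.8 -1.1] j [-0.66  0.14  1.77 -0.    1.24  0.2 ] y ax deg -49.23 pos [ 0.5207 -0.3103  0.0904] w 0.0852 F [-0.1  0.4 -0.3] t 2.15
```

```bash
python3 - <<'E'
from workcell import manip
import cv2,numpy as np
a=manip.snapshot("scene")[220:340,60:300]; b=manip.snapshot("top")[130:250,280:440]
cv2.imwrite("pics/c1.png",np.hstack([cv2.resize(a,None,fx=2,fy=2),cv2.resize(b,None,fx=2,fy=2)]))
E
python3 go.py .5223 -.3108 .032 310.8
```

```text
turn [-0.04  0.1   0.06]
turn [ 1.7996e+02  1.0000e-01 -1.6000e-01]
shift mm [62.2 -0.9 -0.6] j [-0.66  0.14  1.76 -0.    1.24  0.2 ] y ax deg -49.24 pos [ 0.5226 -0.3119  0.0942] w 0.0851 F [ 0.4 -0.1  0.6] t 2.25
```

View pics/c1.png

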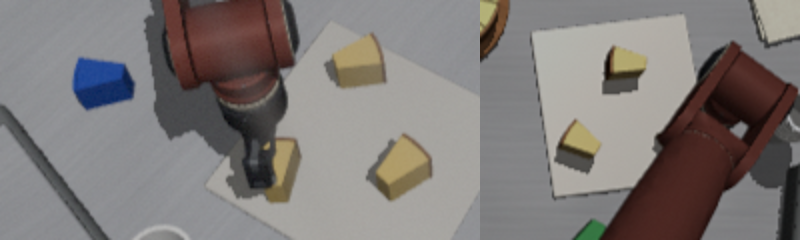

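The crop shows the gripper over the left yellow wedge, at crop (280,170). The other two yellow wedges are on the board, and the blue and green look-alikes are off it. I descend and grip.

```bash
python3 -m handwheel '[[0.085,0.015,-0.001,-0.0006,0,0,0],[0.085,0.03,-0.001,-0.0006,0,0,0],[0.085,0.045,-0.001,-0.0006,0,0,0],[0.085,0.062,-0.001,-0.0006,0,0,0],[0.085,0.062,-0.001,-0.0006,0,0,0]]' >/dev/null; python3 go.py .5223 -.3108 .032 310.8; python3 -m handwheel '[[0.07,0.001,0,0,0,0,0],[0.06,0.001,0,0,0,0,0],[0.05,0.001,0,0,0,0,0],[0.05,0.001,0,0,0,0,0],[0.05,0.001,0,0,0,0,0]]' 30; python3 go.py .5223 -.3108 .032 310.8
```

```text
turn [-0.07  0.16  0.32]
turn [179.93   0.51  -0.26]
shift mm [-2.7  2.  -0.8] j [-0.66  0.22  1.79 -0.    1.14  0.2 ] y ax deg -49.27 pos [ 0.5204 -0.3099  0.0293] w 0.0851 F [-0.7  0.4 -0.9] t 2.67
clock: 3.08
tool_pos: [0.5207, -0.3101, 0.0291]
orientation: [-0.661, -0.247, 0.664, -0.245]
ft_force: [-0.6, 0.3, 3.3]
gripper_width: 0.0652
turn [-0.07  0.15  0.26]
turn [179.93   0.41  -0.23]
shift mm [-2.9  1.6 -0.8] j [-0.66  0.22  1.79 -0.    1.14  0.2 ] y ax deg -49.27 pos [ 0.5207 -0.3101  0.0291] w 0.0652 F [-0.6  0.3  3.3] t 3.08
```

```bash
python3 -m handwheel '[[0.05,-0.005,0,0,0,0,0],[0.05,-0.025,0,0,0,0,0],[0.05,-0.06,0,0,0,0,0],[0.05,-0.1,0,0,0,0,0],[0.05,-0.14,0,0,0,0,0]]' 40|tail -1; python3 go.py .489 .269 .17 324
```

```text
gripper_width: 0.0651
turn [-13.27   0.12   0.38]
turn [166.73   0.55  -0.18]
shift mm [   2.1 -459.2 -353.6] j [-0.66  0.06  1.71 -0.    1.38  0.2 ] y ax deg -49.27 pos [ 0.5207 -0.3097  0.1702] w 0.0651 F [ 1.5 -0.1 -1.6] t 3.5
```

```bash
python3 -m handwheel '[[0.05,0,-0.020,-0.016,-1,0,0],[0.05,0,-0.052,-0.040,-4,0,0],[0.05,0,-0.084,-0.064,-7,0,0],[0.05,0,-0.116,-0.089,-10,0,0],[0.05,0,-0.148,-0.114,-13.3,0,0]]' |tail -1; python3 go.py .489 .269 .17 324
```

```text
gripper_width: 0.0653
turn [0.14 0.06 0.34]
turn [-1.7986e+02 -5.4000e-01  9.0000e-02]
shift mm [   2.6 -245.9 -304.2] j [-0.38 -0.14  1.9   0.    1.39  0.25] y ax deg -35.86 pos [ 0.51   -0.1216  0.1714] w 0.0653 F [ 1.1  0.5 -1.9] t 3.92
```

```bash
python3 -m handwheel '[[0.05,0,-0.025,-0.031,0,0,0],[0.05,0,-0.05,-0.062,0,0,0],[0.05,0,-0.075,-0.093,0,0,0],[0.05,0,-0.1,-0.124,0,0,0],[0.05,0,-0.125,-0.155,0,0,0]]' |tail -1;python3 -m handwheel '[[0.05,0,-0.025,-0.031,0,0,0],[0.05,0,-0.05,-0.062,0,0,0],[0.05,0,-0.075,-0.093,0,0,0],[0.05,0,-0.1,-0.124,0,0,0],[0.05,0,-0.11,-0.136,0,0,0]]' |tail -1; python3 go.py .489 .269 .12 324
```

```text
gripper_width: 0.0654
gripper_width: 0.0654
turn [ 0.35 -0.11  0.32]
turn [-1.7965e+02 -5.1000e-01 -1.6000e-01]
shift mm [54.2 -5.8 -9. ] j [ 0.35 -0.08  1.84  0.01  1.38  0.97] y ax deg -35.65 pos [0.4887 0.258  0.1741] w 0.0654 F [-0.4 -0.1 -1.5] t 4.75
```

```bash
python3 -m handwheel '[[0.05,0.02,-0.003,-0.004,0,0,0],[0.05,0.04,-0.006,-0.009,0.3,0,0.3],[0.05,0.06,-0.006,-0.009,0.3,0,0.3],[0.05,0.069,-0.006,-0.009,0.3,0,0.3],[0.05,0.069,-0.006,-0.009,0.3,0,0.3]]' |tail -1
python3 - <<'E'
from workcell import manip
import cv2,numpy as np
from h import proj,prism,WED,TRAY
s=manip.get_state();x,y,z=s["tool_pos"];out=[]
for n,(r,c) in{"scene":((100,220),(230,390)),"top":((150,270),(160,320))}.items():
    im=manip.snapshot(n); k=5 if 0 else 4
    im=cv2.resize(im[r[0]:r[1],c[0]:c[1]],None,fx=k,fy=k,interpolation=cv2.INTER_CUBIC)
    for P in(prism(TRAY,.015,.478,.2535,0,2.515),):
        uv=((proj(P,n)-[c[0],r[0]]+.5)*k).astype(int)
        for a in(uv[:4],uv[4:]): cv2.polylines(im,[a],1,(0,0,255),1)
    P=prism(WED,.06,x,y,z-.019,np.radians(324)); uv=((proj(P,n)-[c[0],r[0]]+.5)*k).astype(int); m=len(WED)
    for a in(uv[:m],uv[m:]): cv2.polylines(im,[a],1,(255,255,0),1)
    P=prism(WED,.06,.5127,.3015,.003,2.49); uv=((proj(P,n)-[c[0],r[0]]+.5)*k).astype(int)
    cv2.polylines(im,[uv[m:]],1,(0,255,0),1)
    out.append(im[:, :400] if 0 else im)
h=np.hstack([cv2.resize(o,(400,300)) for o in out]); cv2.imwrite("pics/c2.png",h)
E
python3 go.py .489 .269 .024 324
```

```text
gripper_width: 0.0655
turn [ 0.03 -0.12  0.02]
turn [-1.7997e+02 -2.0000e-02 -1.9000e-01]
shift mm [81.7  0.   0.2] j [0.37 0.   1.88 0.   1.26 1.  ] y ax deg -35.97 pos [0.489  0.2691 0.1057] w 0.0657 F [-0.2 -0.1 -1.3] t 5.27
```

View pics/c2.png

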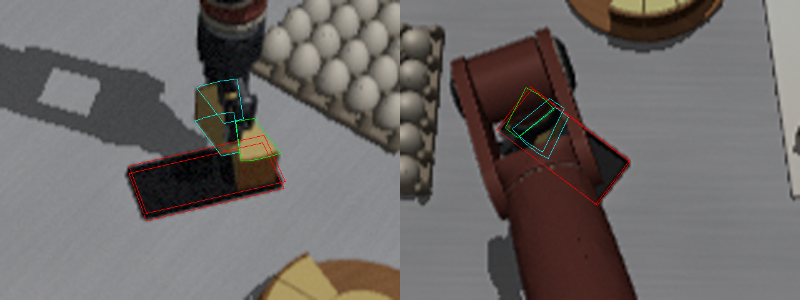

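```bash
cat > k.py <<'E'
from h import *
np.set_printoptions(precision=4,suppress=True)
s=manip.get_state();x,y,z=s["tool_pos"]
im=manip.snapshot("scene").astype(int); b,g,r=im[...,0],im[...,1],im[...,2]
m=((r-b>25)&(r-g<60)).astype(np.float32)   # cheese incl. brown rind
light=((im.max(2)>75)).astype(np.float32)
box=np.zeros_like(m); box[110:190,285:350]=1; m*=box
print(m.sum())
cv2.imwrite("pics/m.png",np.hstack([cv2.resize(m[100:190,270:360]*255,None,fx=4,fy=4),cv2.resize(light[100:190,270:360]*255,None,fx=4,fy=4)]))
h=raster(proj(prism(WED,.06,x,y,z-.019,np.radians(324)),"scene"))
d0=raster(proj(prism(WED,.06,.5125,.3015,.003,2.49),"scene"))
K=np.ones((5,5))
# joint cost: union of both prisms against cheese mask, dark pixels ignored
ext=cv2.dilate(np.maximum(h,d0),np.ones((9,9)))>0
def cost(v):
    q=v*.01
    a=raster(proj(prism(WED,.06,x+q[0],y+q[1],z-.019,np.radians(324)),"scene"))
    c=raster(proj(prism(WED,.06,.5125+q[2],.3015+q[3],.003,2.50+v[4]*.1),"scene"))
    u=np.maximum(a,c)
    w=np.where((m>0)|(light>0),1,0)*ext
    return (np.abs(u-m)*w).sum()
for s0 in(.3,-.3,.6):
    R=minimize(cost,np.zeros(5),method="Nelder-Mead",options=dict(initial_simplex=np.vstack([np.zeros(5),np.eye(5)*s0]),maxiter=800))
    v=R.x*.01; Y=np.array([-.588,-.809]); X=np.array([-.809,.588])
    print(R.fun,"held off",v[:2],"d",.5125+v[2],.3015+v[3],2.5+R.x[4]*.1,"rel tray-xy held-d",(np.array([x-.5125,y-.3015])+v[:2]-v[2:4])@np.c_[X,Y])
E
OMP_NUM_THREADS=2 python3 k.py
```

```text
580.0
22.194444447755814 held off [-0.0007  0.0025] d 0.5102589198630199 0.29932274747402304 2.5325715566704523 rel tray-xy held-d [0.0014 0.0353]
22.69444454833865 held off [-0.0006  0.0025] d 0.5101280709388737 0.29986721526639243 2.4852245718155825 rel tray-xy held-d [0.0009 0.0357]
22.41666674800217 held off [-0.0007  0.0024] d 0.5098648075456828 0.30023942499481393 2.514014975307318 rel tray-xy held-d [0.0005 0.0359][ WARN:0@1.706] global loadsave.cpp:1063 imwrite_ Unsupported depth image for selected encoder is fallbacked to CV_8U.
```

View pics/m.png

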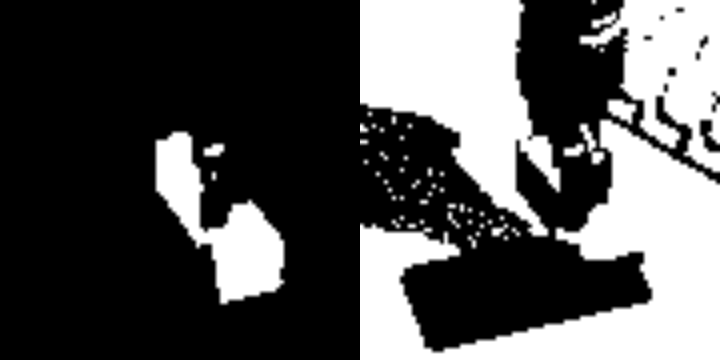

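```bash
python3 -m handwheel '[[0.05,0.0,0,0.0025,0,0,0],[0.05,0.018,0,0.0025,0,0,0],[0.05,0.036,0,0.0025,0,0,0],[0.05,0.044,0,0.0025,0,0,0],[0.05,0.044,0,0.0025,0,0,0]]' |tail -1; python3 go.py .4875 .267 .022 324
python3 -m handwheel '[[0.05,0.008,0,0,0,0,0],[0.05,0.016,0,0,0,0,0],[0.05,0.024,0,0,0,0,0],[0.05,0.030,0,0,0,0,0],[0.05,0.030,0,0,0,0,0]]' |tail -1;python3 go.py .4875 .267 .022 324
```

```text
gripper_width: 0.0652
turn [-0.   -0.08  0.05]
turn [1.8e+02 8.0e-02 1.2e-01]
shift mm [39.3  0.  -0.3] j [0.37 0.06 1.91 0.   1.18 0.99] y ax deg -36.0 pos [0.4873 0.2667 0.0613] w 0.0652 F [-1.4 -0.7 -0.8] t 5.73
gripper_width: 0.0652
turn [-0.01  0.07  0.14]
turn [ 1.7999e+02  2.2000e-01 -1.1000e-01]
shift mm [ 7.5  0.7 -1.4] j [0.37 0.1  1.92 0.   1.12 0.99] y ax deg -36.01 pos [0.4861 0.2663 0.0295] w 0.0652 F [-1.   0.9 -1. ] t 6.15
```

```bash
python3 -m handwheel '[[0.05,0.002,0,0,0,0,0],[0.05,0.004,0,0,0,0,0],[0.05,0.006,0,0,0,0,0],[0.05,0.006,0,0,0,0,0]]' |tail -1;python3 go.py .4875 .267 .022 324
python3 -m handwheel '[[0.05,0.001,0,0,0,0,0],[0.05,0.0015,0,0,0,0,0],[0.05,0.002,0,0,0,0,0],[0.05,0.002,0,0,0,0,0]]' |tail -1;python3 go.py .4875 .267 .022 324
```

```text
gripper_width: 0.0651
turn [-0.    0.08  0.15]
turn [ 1.8e+02  2.4e-01 -1.3e-01]
shift mm [ 1.2  0.8 -1.5] j [0.37 0.11 1.92 0.   1.11 0.99] y ax deg -36.0 pos [0.486  0.2662 0.0232] w 0.0651 F [-0.5 -0.6 -2.2] t 6.48
gripper_width: 0.0655
turn [-0.    0.08  0.15]
turn [ 1.8e+02  2.3e-01 -1.2e-01]
shift mm [ 0.   0.6 -1.3] j [0.37 0.11 1.92 0.   1.11 0.99] y ax deg -36.0 pos [0.4863 0.2663 0.022 ] w 0.0655 F [-3.8 -0.1  5.5] t 6.82
```

```bash
python3 -m handwheel '[[0.07,0,0,0,0,0,0],[0.075,0,0,0,0,0,0],[0.085,0,0,0,0,0,0],[0.085,0,0,0,0,0,0],[0.085,0,0,0,0,0,0]]' |tail -1;python3 -m handwheel '[[0.085,-0.01,0,0,0,0,0],[0.085,-0.03,0,0,0,0,0],[0.085,-0.06,0,0,0,0,0],[0.085,-0.1,0,0,0,0,0],[0.085,-0.14,0,0,0,0,0]]' |tail -1;python3 go.py .504 -.127 .17 238.9
```

```text
gripper_width: 0.0849
gripper_width: 0.0848
turn [8.51e+01 2.90e-01 4.00e-02]
turn [-9.49e+01 -4.00e-02  3.00e-01]
shift mm [ -6.9 245.7 307.1] j [ 0.37 -0.06  1.84  0.    1.36  0.99] y ax deg -36.0 pos [0.4857 0.2659 0.1631] w 0.0848 F [0.5 0.  0.2] t 7.65
```

```bash
python3 -m handwheel '[[0.085,-0.004,0.025,0.031,-7,0,0],[0.085,-0.007,0.05,0.062,-14,0,0],[0.085,-0.007,0.075,0.093,-21,0,0],[0.085,-0.007,0.1,0.124,-28,0,0],[0.085,-0.007,0.125,0.155,-35,0,0]]' |tail -1;python3 go.py .503 -.127 .13 238.9
```

```text
gripper_width: 0.0852
turn [1.1764e+02 1.9000e-01 8.0000e-02]
turn [-62.36  -0.07   0.16]
shift mm [ 41.3  20.1 204.3] j [ 0.01 -0.2   1.96 -0.    1.39  0.07] y ax deg -3.46 pos [0.4953 0.0781 0.1713] w 0.0852 F [0.6 0.8 0.6] t 8.07
```

```bash
python3 -m handwheel '[[0.085,0.0,0.004,0.04,-7,0,0],[0.085,0,0.008,0.08,-14,0,0],[0.085,0.0,0.012,0.12,-21,0,0],[0.085,0,0.016,0.16,-28,0,0],[0.085,0.01,0.020,0.2,-35,0,0]]' |tail -1;python3 go.py .503 -.127 .1 238.9
```

```text
gripper_width: 0.085
turn [ 1.4945e+02  2.0000e-02 -1.5000e-01]
turn [-3.055e+01  1.200e-01  2.000e-02]
shift mm [ 67.1 -10.   17.3] j [-0.35 -0.17  1.93 -0.    1.37 -0.85] y ax deg 28.35 pos [ 0.5035 -0.1069  0.167 ] w 0.085 F [ 0.8 -0.1  0.4] t 8.48
```

```bash
python3 -m handwheel '[[0.085,0.0,0,0,-7,0,0],[0.085,0,0,0,-14,0,0],[0.085,0.0,0,0,-21,0,0],[0.085,0,0,0,-28,0,0]]' |tail -1;python3 go.py .503 -.127 .09 238.9
```

```text
gripper_width: 0.0852
turn [ 1.7774e+02  6.0000e-02 -2.1000e-01]
turn [-2.26  0.14  0.04]
shift mm [ 77.8 -16.5  10.2] j [-0.35 -0.17  1.93 -0.    1.38 -1.34] y ax deg 56.64 pos [ 0.5035 -0.1075  0.1677] w 0.0852 F [-0.5 -0.1 -0.1] t 8.82
```

```bash
python3 -m handwheel '[[0.085,0.015,-0.008,0.005,-1,0,0],[0.085,0.04,-0.0165,0.010,-2.3,0,0],[0.085,0.065,-0.0165,0.010,-2.3,0,0],[0.085,0.078,-0.0165,0.010,-2.3,0,0],[0.085,0.078,-0.0165,0.010,-2.3,0,0]]' |tail -1;python3 go.py .503 -.127 .029 238.9
```

```text
gripper_width: 0.0849
turn [-1.7998e+02 -1.4000e-01 -3.7000e-01]
turn [ 0.02 -0.24  0.09]
shift mm [57.5  0.5  3. ] j [-0.39 -0.07  1.99 -0.    1.23 -1.42] y ax deg 58.92 pos [ 0.5004 -0.1259  0.0865] w 0.0849 F [-1.3  0.3 -0.1] t 9.23
```

```bash
python3 -m handwheel '[[0.085,0.0,0,0.003,0,0,0],[0.085,0.02,0,0.003,0,0,0],[0.085,0.04,0,0.003,0,0,0],[0.085,0.0575,0,0.003,0,0,0],[0.085,0.0575,0,0.003,0,0,0]]' |tail -1;python3 go.py .503 -.127 .029 238.9;  python3 -m handwheel '[[0.07,0,0,0,0,0,0],[0.06,0,0,0,0,0,0],[0.05,0,0,0,0,0,0],[0.05,0,0,0,0,0,0],[0.05,0,0,0,0,0,0]]' 40|tail -2;python3 go.py .503 -.127 .029 238.9
```

```text
gripper_width: 0.0851
turn [-179.96   -0.2    -0.73]
turn [ 0.04 -0.47  0.13]
shift mm [-1.8  0.6  1.5] j [-0.39  0.03  2.01 -0.    1.12 -1.42] y ax deg 58.94 pos [ 0.5014 -0.1267  0.0272] w 0.0851 F [-1.5  1.2 -0.5] t 9.65
ft_force: [-0.2, -0.5, 4.3]
gripper_width: 0.0653
turn [-1.7996e+02 -1.4000e-01 -4.4000e-01]
turn [ 0.03 -0.28  0.09]
shift mm [0.1 0.3 0. ] j [-0.39  0.02  2.01 -0.    1.12 -1.42] y ax deg 58.93 pos [ 0.5028 -0.1272  0.0291] w 0.0653 F [-0.2 -0.5  4.3] t 10.07
```

```bash
python3 -m handwheel '[[0.05,-0.005,0,0,0,0,0],[0.05,-0.025,0,0,0,0,0],[0.05,-0.06,0,0,0,0,0],[0.05,-0.1,0,0,0,0,0],[0.05,-0.14,0,0,0,0,0]]' |tail -1
cat > r.py <<'E'
import sys
from h import *
np.set_printoptions(precision=4,suppress=True)
# joint fit of the wedges in the tray + tray, per camera; args: list of initial tray-y of wedges
ys=[float(a) for a in sys.argv[1:]]; C0=np.array([.478,.2535]); 
W={}
for n in("scene","top"):
    im=manip.snapshot(n).astype(int); b,g,r=im[...,0],im[...,1],im[...,2]
    c0={"scene":np.array([.4754,.2547]),"top":np.array([.4802,.2524])}[n]
    roi=cv2.dilate(raster(proj(prism(TRAY*1.0,.075,*c0,0,2.515),n)),np.ones((7,7)))>0
    ch=((r-b>22)&roi).astype(np.float32); ch=cv2.morphologyEx(ch,cv2.MORPH_OPEN,np.ones((2,2)))
    tr=((im.max(2)<70)&roi); tr=tr|(ch>0)
    tr=tr.astype(np.float32)
    if "-s" in sys.argv: pass
    def model(v):
        q=v[:3]*[.01,.01,.1]+[*c0,2.515]; Yd=np.array([-np.sin(q[2]),np.cos(q[2])]);Xd=np.array([Yd[1],-Yd[0]])
        u=np.zeros((420,560),np.float32)
        for i,y in enumerate(ys):
            p=q[:2]+Yd*(y+v[3+2*i]*.01)+Xd*v[4+2*i]*.01
            u=np.maximum(u,raster(proj(prism(WED,.06,*p,.003,q[2]+(i%2)*np.pi),n)))
        t=np.maximum(u,raster(proj(prism(TRAY,.015,*q[:2],0,q[2]),n)))
        return u,t
    def cost(v):
        u,t=model(v); return (np.abs(u-ch)*roi).sum()*2+(np.abs(t-tr)*roi).sum()+.3*np.sum(v[4::2]**2)*10
    k=3+2*len(ys); x=np.zeros(k)
    for s0 in(.4,-.3,.2):
        R=minimize(cost,x,method="Nelder-Mead",options=dict(initial_simplex=np.vstack([x,x+np.eye(k)*s0]),maxiter=500,adaptive=True)); x=R.x
    q=x[:3]*[.01,.01,.1]+[*c0,2.515]
    print(n,"cost",R.fun,ch.sum(),"tray",q,"wedge y mm",np.round([1000*y+10*x[3+2*i] for i,y in enumerate(ys)],1),"x mm",np.round(10*x[4::2],1))
    u,t=model(x); rr,cc=np.where(roi); sl=np.s_[rr.min()-3:rr.max()+3,cc.min()-3:cc.max()+3]
    v=np.clip(im[sl],0,255).astype(np.uint8); k=6; v=cv2.resize(v,None,fx=k,fy=k,interpolation=cv2.INTER_NEAREST)
    for mm,col in((u,(255,255,0)),(t,(0,0,255)),(ch,(0,255,0))):
        cs,_=cv2.findContours((cv2.resize(mm[sl],None,fx=k,fy=k)>.5).astype(np.uint8),cv2.RETR_LIST,cv2.CHAIN_APPROX_NONE); cv2.drawContours(v,cs,-1,col,1)
    W[n]=cv2.resize(v,(400,400))
cv2.imwrite("pics/r%d.png"%len(ys),np.hstack([W["scene"],W["top"]]))
E
OMP_NUM_THREADS=2 python3 r.py -.059 -.0165;python3 go.py .462 .2345 .17 324
```

```text
gripper_width: 0.0655
scene cost 193.17958153149905 787.0 tray [0.478  0.2549 2.5229] wedge y mm [-58.3 -16.7] x mm [-4.7 -4.6]
top cost 182.62162030222967 461.0 tray [0.4758 0.253  2.5249] wedge y mm [-56.  -16.2] x mm [-2.9 -1.1]
turn [94.94  0.41 -0.52]
turn [-85.06   0.51   0.4 ]
shift mm [   6.1  287.8 -227. ] j [-0.39 -0.16  1.91 -0.    1.38 -1.42] y ax deg 58.94 pos [ 0.5079 -0.1291  0.1782] w 0.0651 F [ 1.7 -0.2 -0.9] t 10.58
```

View pics/r2.png

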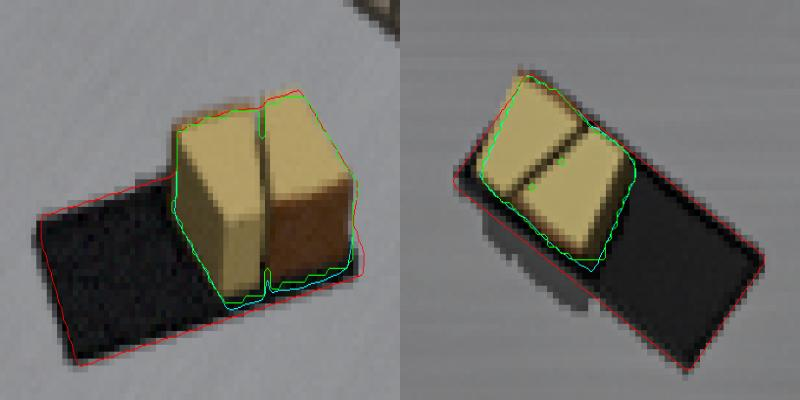

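The masks are shifted by a pixel because the even-kernel opening moves them. I fix that and re-measure. The picture shows both wedges standing flat and alternating, with a narrow gap.

```bash
sed -i 's/ ch=cv2.morphologyEx(ch,cv2.MORPH_OPEN,np.ones((2,2)))//; s/np.ones((7,7))/np.ones((11,11))/' r.py
OMP_NUM_THREADS=2 python3 r.py -.059 -.0165
```

```text
scene cost 163.731904732397 789.0 tray [0.4761 0.2537 2.5138] wedge y mm [-58.9 -16.9] x mm [-1.1 -0.9]
top cost 179.41561805295623 464.0 tray [0.4771 0.2546 2.5271] wedge y mm [-59.1 -19.2] x mm [-3.2 -1.3]
```

```bash
python3 -m handwheel '[[0.05,0,0.02,-0.016,5,0,0],[0.05,0,0.05,-0.04,12,0,0],[0.05,0,0.08,-0.064,19,0,0],[0.05,0,0.11,-0.088,26,0,0],[0.05,0,0.14,-0.111,33,0,0]]' |tail -1;python3 go.py .4617 .2341 .17 324.3
```

```text
gripper_width: 0.065
turn [6.345e+01 1.000e-02 4.100e-01]
turn [-1.1655e+02 -4.7000e-01  1.0000e-02]
shift mm [  -1.8   71.9 -176.1] j [-0.06 -0.25  2.   -0.    1.4  -0.55] y ax deg 27.75 pos [0.48   0.0448 0.168 ] w 0.065 F [ 1.5  0.7 -1.3] t 11.1
```

```bash
python3 -m handwheel '[[0.05,0,0.014,-0.035,7,0,0],[0.05,0,0.029,-0.070,14,0,0],[0.05,0,0.043,-0.105,21,0,0],[0.05,0,0.057,-0.14,28,0,0],[0.05,0,0.072,-0.176,35,0,0]]' |tail -1;python3 -m handwheel '[[0.05,0,0,0,7,0,0],[0.05,0,0,0,14,0,0],[0.05,0,0,0,21,0,0],[0.05,0,0,0,28,0,0],[0.05,0,0,0,30,0,0]]' |tail -1;python3 go.py .4617 .2341 .09 324.3
```

```text
gripper_width: 0.0654
gripper_width: 0.0653
turn [1.78 0.69 0.69]
turn [-178.21   -1.08    1.08]
shift mm [ 72.1  -2.3 -10.8] j [ 0.31 -0.16  1.94  0.    1.38  0.9 ] y ax deg -33.92 pos [0.4588 0.2241 0.1622] w 0.0653 F [-0.4 -0.7 -0.7] t 11.93
```

```bash
python3 -m handwheel '[[0.05,0.005,-0.002,-0.0108,1,0.4,0.4],[0.05,0.03,-0.0023,-0.0108,1.8,0.7,0.7],[0.05,0.055,-0.0023,-0.0108,1.8,0.7,0.7],[0.05,0.072,-0.0023,-0.0108,1.8,0.7,0.7],[0.05,0.072,-0.0023,-0.0108,1.8,0.7,0.7]]' |tail -1;python3 -m handwheel '[[0.05,0,0,0,0,0,0]]'|tail -1; python3 go.py .4617 .2341 .022 324.3
```

```text
gripper_width: 0.0653
gripper_width: 0.0655
turn [-0.01  0.78  0.56]
turn [179.98   0.88  -1.22]
shift mm [59.1  4.5 -6.3] j [ 0.33 -0.07  1.99  0.    1.23  0.95] y ax deg -35.72 pos [0.4553 0.232  0.0813] w 0.0655 F [ 0.4  0.7 -0.7] t 12.43
```

```bash
python3 -m handwheel '[[0.05,0,0.003,-0.004,0,0.4,0.3],[0.05,0,0.0045,-0.0063,0,0.8,0.5],[0.05,0,0.0045,-0.0063,0,0.8,0.5],[0.05,0,0.0045,-0.0063,0,0.8,0.5],[0.05,0,0.0045,-0.0063,0,0.8,0.5]]' |tail -1; python3 go.py .4617 .2341 .022 324.3
```

```text
gripper_width: 0.0656
turn [-0.02 -0.11 -0.  ]
turn [ 1.7998e+02 -1.0000e-02  1.7000e-01]
shift mm [60.2 -1.   1.6] j [ 0.32 -0.06  1.98  0.    1.21  0.95] y ax deg -35.72 pos [0.4634 0.2347 0.0822] w 0.0656 F [-0.3 -0.2 -0.8] t 12.85
```

```bash
python3 -m handwheel '[[0.05,0.005,-0.001,0.0016,0,0,0],[0.05,0.015,-0.001,0.0016,0,0,0],[0.05,0.018,-0.001,0.0016,0,0,0],[0.05,0.018,-0.001,0.0016,0,0,0]]' |tail -1; python3 go.py .4617 .2341 .022 324.3;  python3 -m handwheel '[[0.05,0.01,0,0,0,0,0],[0.05,0.02,0,0,0,0,0],[0.05,0.030,0,0,0,0,0],[0.05,0.035,0,0,0,0,0],[0.05,0.035,0,0,0,0,0]]' |tail -1;python3 go.py .4617 .2341 .022 324.3
```

```text
gripper_width: 0.0656
turn [-0.02  0.05  0.11]
turn [ 1.7998e+02  1.7000e-01 -8.0000e-02]
shift mm [40.3  0.9 -1.4] j [ 0.32 -0.04  2.    0.    1.18  0.95] y ax deg -35.72 pos [0.4603 0.2335 0.0623] w 0.0656 F [-0.5 -0.2 -0.8] t 13.18
gripper_width: 0.065
turn [-0.02  0.14  0.07]
turn [ 1.7998e+02  1.1000e-01 -2.2000e-01]
shift mm [ 3.7  0.5 -2. ] j [ 0.32  0.02  2.02 -0.    1.11  0.95] y ax deg -35.72 pos [0.4601 0.2328 0.0257] w 0.065 F [ 3.3 -2.  -2.8] t 13.6
```

```bash
python3 -m handwheel '[[0.05,0,0.0,0,0,0,0],[0.05,0,0.0,0,0,0,0]]' |tail -1;python3 go.py .4617 .2341 .022 324.3
```

```text
gripper_width: 0.0653
turn [-0.02  0.16  0.08]
turn [ 1.7998e+02  1.3000e-01 -2.5000e-01]
shift mm [ 3.4  0.5 -2.1] j [ 0.32  0.02  2.02 -0.    1.11  0.95] y ax deg -35.72 pos [0.4601 0.2326 0.0254] w 0.0653 F [ 2.2 -1.4 -2.9] t 13.77
```

```bash
python3 -m handwheel '[[0.05,0,0.001,0,0,0,0],[0.05,0,0.0015,-0.001,0,0,0],[0.05,0,0.0015,-0.001,0,0,0]]' |tail -1;python3 go.py .4617 .2341 .022 324.3;python3 - <<'E'
from workcell import manip
import cv2,numpy as np
a=manip.snapshot("scene")[120:200,260:360]
cv2.imwrite("pics/c3.png",cv2.resize(a,None,fx=6,fy=6,interpolation=cv2.INTER_CUBIC))
E
```

```text
gripper_width: 0.0653
turn [-0.02  0.15  0.11]
turn [179.98   0.18  -0.24]
shift mm [ 3.5 -0.8 -1. ] j [0.32 0.02 2.01 0.   1.11 0.95] y ax deg -35.72 pos [0.4618 0.2328 0.0255] w 0.0653 F [-0.3 -0.  -1.1] t 14.02
```

View pics/c3.png

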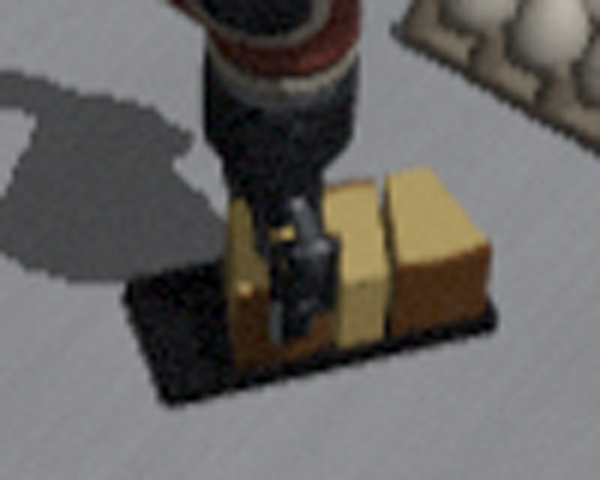

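```bash
python3 -m handwheel '[[0.05,0.001,0.001,0,0,0,0],[0.05,0.002,0.001,-0.001,0,0,0],[0.05,0.002,0.001,-0.002,0,0,0],[0.05,0.002,0.001,-0.002,0,0,0]]' |tail -1;python3 go.py .4617 .2341 .022 324.3; python3 -m handwheel '[[0.05,0.0,0,-0.001,0,0,0],[0.05,0.0,0,-0.002,0,0,0],[0.05,0.0,0,-0.002,0,0,0]]' |tail -1;python3 go.py .4617 .2341 .022 324.3
```

```text
gripper_width: 0.065
turn [-0.02  0.15  0.11]
turn [179.98   0.18  -0.24]
shift mm [ 1.5 -1.8  1.1] j [0.32 0.03 2.01 0.   1.1  0.95] y ax deg -35.72 pos [0.4638 0.234  0.0235] w 0.065 F [ 0.4 -0.4 -0.1] t 14.4
gripper_width: 0.0655
turn [-0.01  0.15  0.12]
turn [179.99   0.18  -0.24]
shift mm [ 1.5 -1.8  3.3] j [0.33 0.04 2.   0.   1.11 0.95] y ax deg -35.71 pos [0.465  0.2357 0.0235] w 0.0655 F [ 0.1  0.2 -0.6] t 14.65
```

```bash
python3 -m handwheel '[[0.05,0.0,0,-0.0008,0,0,0],[0.05,0.0,0,-0.0016,0,0,0],[0.05,0.0,0,-0.0016,0,0,0]]' |tail -1;python3 go.py .4617 .2341 .022 324.3; python3 -m handwheel '[[0.05,0.0008,0,0,0,0,0],[0.05,0.0015,0,0,0,0,0],[0.05,0.0018,0,0,0,0,0],[0.05,0.0018,0,0,0,0,0]]' |tail -1;python3 go.py .4617 .2341 .022 324.3
```

```text
gripper_width: 0.0653
turn [-0.01  0.16  0.12]
turn [179.99   0.18  -0.25]
shift mm [ 1.5 -1.8  4.9] j [0.33 0.04 2.   0.   1.11 0.95] y ax deg -35.71 pos [0.466  0.2371 0.0235] w 0.0653 F [-1.4 -0.3 -1.5] t 14.9
gripper_width: 0.0655
turn [-0.01  0.17  0.11]
turn [179.99   0.18  -0.26]
shift mm [ 0.2 -1.9  5. ] j [ 0.33  0.04  2.   -0.    1.1   0.95] y ax deg -35.71 pos [0.4661 0.2371 0.0222] w 0.0655 F [-2.6 -1.4  4.3] t 15.23
```

```bash
python3 -m handwheel '[[0.07,0,0,0,0,0,0],[0.075,0,0,0,0,0,0],[0.085,0,0,0,0,0,0],[0.085,0,0,0,0,0,0],[0.085,0,0,0,0,0,0]]' |tail -1;python3 -m handwheel '[[0.085,-0.01,0,0,0,0,0],[0.085,-0.03,0,0,0,0,0],[0.085,-0.06,0,0,0,0,0],[0.085,-0.1,0,0,0,0,0],[0.085,-0.14,0,0,0,0,0]]' |tail -1;python3 go.py .649 -.2103 .17 263.6
```

```text
gripper_width: 0.0851
gripper_width: 0.085
turn [6.069e+01 3.200e-01 3.000e-02]
turn [-1.1931e+02 -4.0000e-02  3.6000e-01]
shift mm [ -6.9 409.9 256.2] j [ 0.33 -0.14  1.91  0.    1.37  0.95] y ax deg -35.71 pos [0.4656 0.237  0.1633] w 0.085 F [ 1.7  0.3 -0.4] t 16.07
```

```bash
python3 -m handwheel '[[0.085,-0.005,0.030,0.019,6,0,0],[0.085,-0.007,0.062,0.039,12,0,0],[0.085,-0.007,0.094,0.059,18,0,0],[0.085,-0.007,0.126,0.079,24,0,0],[0.085,-0.007,0.158,0.099,30,0,0]]' |tail -1;python3 go.py .649 -.2103 .17 263.6
```

```text
gripper_width: 0.0853
turn [30.42  0.2  -0.06]
turn [-1.4958e+02  9.0000e-02  2.7000e-01]
shift mm [  1.6 295.1   8.6] j [-0.02 -0.1   1.87 -0.    1.38  1.13] y ax deg -65.98 pos [0.5368 0.0628 0.1715] w 0.0853 F [ 1.3  0.1 -0. ] t 16.48
```

```bash
python3 -m handwheel '[[0.085,0,0.038,0.001,6,0,0],[0.085,0,0.076,0.002,12,0,0],[0.085,0,0.114,0.003,18,0,0],[0.085,0,0.152,0.004,24,0,0],[0.085,0,0.190,0.005,30.4,0,0]]' |tail -1;python3 go.py .649 -.2103 .17 263.6
```

```text
gripper_width: 0.0849
turn [-0.3   0.12 -0.11]
turn [179.7   -0.18  -0.2 ]
shift mm [  2.5  90.4 -49.8] j [-0.3   0.09  1.68 -0.    1.38  1.38] y ax deg -96.7 pos [ 0.6101 -0.1147  0.1725] w 0.0849 F [0.6 0.  1. ] t 16.9
```

```bash
python3 -m handwheel '[[0.085,0.005,0.035,-0.019,0,0,0],[0.085,0.03,0.07,-0.038,-0.3,0,0],[0.085,0.06,0.0904,-0.0498,-0.3,0,0],[0.085,0.08,0.0904,-0.0498,-0.3,0,0],[0.085,0.08,0.0904,-0.0498,-0.3,0,0]]' |tail -1;python3 go.py .649 -.2103 .029 263.6;python3 - <<'E'
from workcell import manip
manip.snapshot("top")
E
python3 go.py .649 -.2103 .029 263.6
```

```text
gripper_width: 0.085
turn [-0.14  0.68  0.07]
turn [ 1.7985e+02  1.1000e-01 -1.0700e+00]
shift mm [57.4 -0.8 -4.2] j [-0.42  0.3   1.58 -0.    1.27  1.26] y ax deg -96.54 pos [ 0.6454 -0.2108  0.0865] w 0.085 F [-1.4 -0.5 -0.8] t 17.32
turn [-0.07  0.5   0.02]
turn [ 1.7993e+02  3.0000e-02 -7.8000e-01]
shift mm [60.3 -0.1 -2.9] j [-0.42  0.3   1.58 -0.    1.27  1.26] y ax deg -96.47 pos [ 0.6466 -0.2101  0.0893] w 0.085 F [-1.   0.9  0.4] t 17.37
```

```bash
python3 -m handwheel '[[0.085,0.0,0,-0.0029,0,0.4,0],[0.085,0.02,0,-0.0029,0,0.4,0],[0.085,0.04,0,-0.0029,0,0.4,0],[0.085,0.0595,0,-0.0029,0,0.4,0],[0.085,0.0595,0,-0.0029,0,0.4,0]]' |tail -1;python3 go.py .649 -.2103 .029 263.6;  python3 -m handwheel '[[0.085,0,0,0,0,0,0]]'|tail -1;python3 go.py .649 -.2103 .029 263.6
```

```text
gripper_width: 0.0851
turn [0.01 0.3  0.09]
turn [-1.7998e+02 -1.5000e-01  4.6000e-01]
shift mm [-1.   1.6 -1.7] j [-0.42  0.37  1.6  -0.    1.17  1.26] y ax deg -96.39 pos [ 0.6475 -0.2085  0.028 ] w 0.0851 F [-0.9 -0.1 -1.1] t 17.78
gripper_width: 0.0851
turn [0.08 0.21 0.07]
turn [-1.7992e+02 -1.1000e-01  3.3000e-01]
shift mm [ 0.7  2.3 -1. ] j [-0.42  0.37  1.6   0.    1.17  1.26] y ax deg -96.32 pos [ 0.6482 -0.2079  0.0297] w 0.0851 F [0.3 0.4 0.9] t 17.87
```

```bash
python3 -m handwheel '[[0.07,0,0.002,-0.001,0,0,0],[0.06,0,0.002,-0.001,0,0,0],[0.05,0,0.002,-0.001,0,0,0],[0.05,0,0.002,-0.001,0,0,0],[0.05,0,0.002,-0.001,0,0,0]]' 40|tail -2;python3 go.py .649 -.2103 .029 263.6;python3 -m handwheel '[[0.05,-0.005,0,0,0,0,0],[0.05,-0.025,0,0,0,0,0],[0.05,-0.06,0,0,0,0,0],[0.05,-0.1,0,0,0,0,0],[0.05,-0.14,0,0,0,0,0]]' |tail -1
OMP_NUM_THREADS=2 python3 r.py -.06 -.020 .0195;python3 go.py .443 .205 .17 324.3
```

```text
ft_force: [-0.5, -0.2, 6.4]
gripper_width: 0.0652
turn [ 0.08 -0.1  -0.01]
turn [-1.7992e+02  2.0000e-02 -1.5000e-01]
shift mm [ 4.4 -0.3  2.3] j [-0.42  0.37  1.6   0.    1.17  1.26] y ax deg -96.32 pos [ 0.6513 -0.2109  0.0334] w 0.0652 F [-0.5 -0.2  6.4] t 18.28
gripper_width: 0.0653
scene cost 186.83255306366271 1053.0 tray [0.4759 0.2533 2.5221] wedge y mm [-59.4 -18.3  18.9] x mm [-0.7 -0.7  1. ]
top cost 195.96849456813558 670.0 tray [0.4771 0.2547 2.5269] wedge y mm [-58.8 -18.   18.8] x mm [-3.7 -1.1 -1.4]
turn [-60.61  -0.76  -0.8 ]
turn [119.39  -0.92   0.87]
shift mm [   7.9 -391.9  257.4] j [-0.42  0.22  1.51  0.    1.39  1.26] y ax deg -96.31 pos [ 0.6556 -0.2127  0.1845] w 0.0654 F [ 1.  -0.2 -0.5] t 18.8
```

View pics/r3.png

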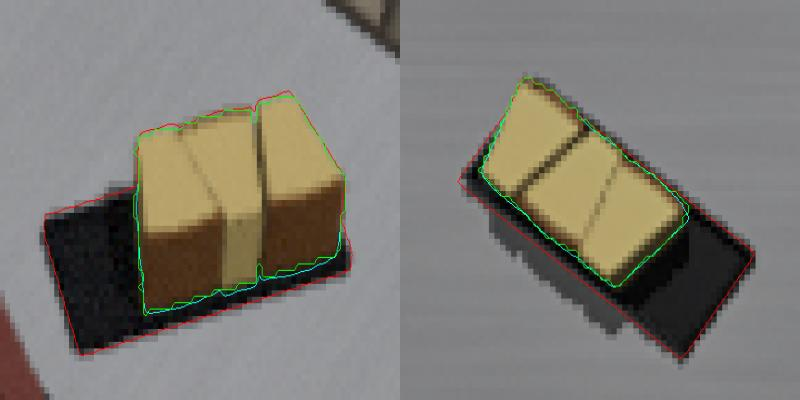

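```bash
python3 -m handwheel '[[0.05,0,-0.020,0.013,-4,0,0],[0.05,0,-0.052,0.034,-10,0,0],[0.05,0,-0.084,0.055,-16,0,0],[0.05,0,-0.116,0.076,-22,0,0],[0.05,0,-0.148,0.097,-28,0,0]]' |tail -1;python3 go.py .4434 .2059 .17 324.3
```

```text
gripper_width: 0.0652
turn [-32.36  -0.5   -0.87]
turn [147.64  -1.15   0.66]
shift mm [   7.4 -289.5   24.3] j [-0.22 -0.04  1.79 -0.    1.37  0.97] y ax deg -68.06 pos [ 0.5739 -0.0536  0.1812] w 0.0652 F [ 1.6  0.2 -1.3] t 19.22
```

```bash
python3 -m handwheel '[[0.05,0,-0.038,0.003,-6,0,0],[0.05,0,-0.076,0.006,-12,0,0],[0.05,0,-0.114,0.009,-18,0,0],[0.05,0,-0.152,0.012,-24,0,0],[0.05,0,-0.19,0.016,-30,-0.5,-0.9]]' |tail -1;python3 go.py .4434 .2059 .17 324.3
```

```text
gripper_width: 0.0651
turn [-2.06 -0.    0.1 ]
turn [1.7794e+02 1.5000e-01 1.0000e-02]
shift mm [  8.2 -87.4 -43.1] j [ 0.09 -0.21  1.95  0.    1.4   0.75] y ax deg -37.76 pos [0.4862 0.1183 0.1781] w 0.0651 F [ 0.9  0.3 -1.6] t 19.63
```

```bash
python3 -m handwheel '[[0.05,0,-0.034,-0.017,-1,0,0],[0.05,0.005,-0.068,-0.034,-2,0,0],[0.05,0.03,-0.0874,-0.0431,-2,0,0],[0.05,0.06,-0.0874,-0.0431,-2,0,0],[0.05,0.07,-0.0874,-0.0431,-2,0,0]]' |tail -1;python3 -m handwheel '[[0.05,0.005,0,0,0,0,0],[0.05,0.005,0,0,0,0,0]]' |tail -1;python3 go.py .4434 .2059 .095 324.3
```

```text
gripper_width: 0.0653
gripper_width: 0.0651
turn [0.07 0.54 0.52]
turn [-179.93   -0.82    0.85]
shift mm [ 1.4  4.3 -3.7] j [ 0.28 -0.16  2.05  0.    1.26  0.91] y ax deg -35.64 pos [0.4378 0.2054 0.0965] w 0.0651 F [-0.3 -0.2 -1.5] t 20.22
```

```bash
python3 -m handwheel '[[0.05,0,0.003,-0.002,0,0.3,0.3],[0.05,0,0.004,-0.003,0,0.5,0.5],[0.05,0,0.004,-0.003,0,0.5,0.5],[0.05,0,0.004,-0.003,0,0.5,0.5]]' |tail -1;python3 go.py .4434 .2059 .095 324.3
cat > k3.py <<'E'
from h import *
np.set_printoptions(precision=4,suppress=True)
im=manip.snapshot("scene").astype(int)
s=manip.get_state();x,y,z=s["tool_pos"]; z-=.0225
T=2.522;X=np.array([np.cos(T),np.sin(T)]);Y=np.array([-X[1],X[0]]);C=np.array([.4759,.2533])
m=(im[...,2]-im[...,0]>22).astype(np.float32); light=im.max(2)>75
base=np.zeros_like(m)
for yy,xx,k in((-.0594,-.0007,0),(-.0183,-.0007,1),(.0189,.001,0)):
    base=np.maximum(base,raster(proj(prism(WED,.06,*(C+Y*yy+X*xx),.003,T+k*np.pi),"scene")))
def f(v):
    return np.maximum(base,raster(proj(prism(WED,.06,*(np.array([x,y])+X*v[0]*.01+Y*v[1]*.01),z,T+np.pi),"scene")))
ext=cv2.dilate(f([0,0]),np.ones((11,11)))>0
w=((m>0)|light)*ext
for s0 in(.3,-.3,.5):
    R=minimize(lambda v:(np.abs(f(v)-m)*w).sum(),[0,0],method="Nelder-Mead",options=dict(initial_simplex=[[0,0],[s0,0],[0,s0]]))
    p=np.array([x,y])+X*R.x[0]*.01+Y*R.x[1]*.01-C
    print(R.fun,"held rel TCP xy mm",R.x*10,"held in tray (scene)",p@np.c_[X,Y]*1000)
v=np.clip(im[110:190,250:360],0,255).astype(np.uint8);k=7;v=cv2.resize(v,None,fx=k,fy=k,interpolation=cv2.INTER_CUBIC)
cs,_=cv2.findContours((cv2.resize(f(R.x)[110:190,250:360],None,fx=k,fy=k)>.5).astype(np.uint8),cv2.RETR_LIST,cv2.CHAIN_APPROX_NONE);cv2.drawContours(v,cs,-1,(255,255,0),1);cv2.imwrite("pics/k3.png",v)
E
OMP_NUM_THREADS=2 python3 k3.py;python3 go.py .4434 .2059 .026 324.3
```

```text
gripper_width: 0.065
turn [ 0.01 -0.07 -0.06]
turn [-1.7999e+02  9.0000e-02 -1.1000e-01]
shift mm [ 2.8 -0.7 -0. ] j [ 0.28 -0.16  2.05 -0.    1.25  0.9 ] y ax deg -35.69 pos [0.444  0.2054 0.0978] w 0.065 F [ 0.5 -0.3 -1.2] t 20.55
37.61111068725586 held rel TCP xy mm [-3.1143  2.0537] held in tray (scene) [-4.7049 59.6552]
37.61111068725586 held rel TCP xy mm [-3.1143  2.0537] held in tray (scene) [-4.7049 59.6552]
37.38888931274414 held rel TCP xy mm [-3.167   1.8656] held in tray (scene) [-4.7576 59.4671]
turn [ 0.03 -0.05 -0.04]
turn [-1.7997e+02  7.0000e-02 -8.0000e-02]
shift mm [71.5 -0.6 -0.1] j [ 0.28 -0.16  2.05 -0.    1.25  0.9 ] y ax deg -35.67 pos [0.4437 0.2055 0.0975] w 0.0651 F [ 0.1 -0.6 -1.8] t 20.6
```

View pics/k3.png

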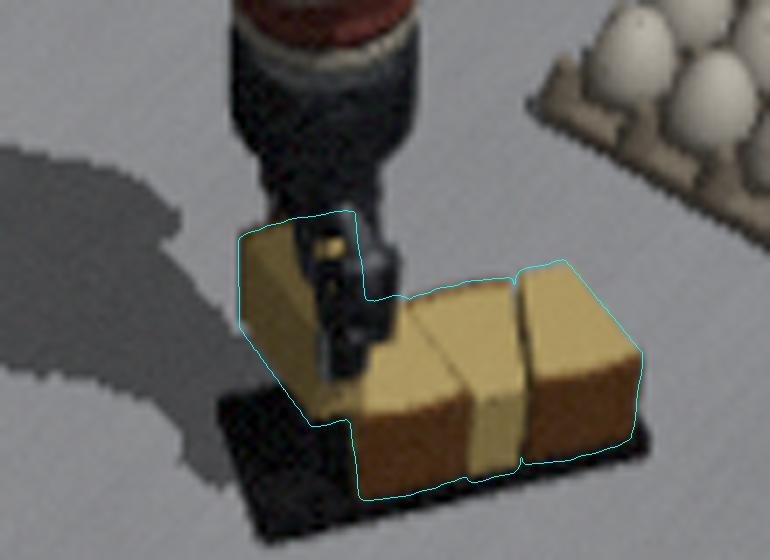

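```bash
python3 -m handwheel '[[0.05,0.015,0,0,0,0,0],[0.05,0.03,0,0,0,0,0],[0.05,0.036,0,0,0,0,0],[0.05,0.036,0,0,0,0,0]]' |tail -1; python3 go.py .4434 .2059 .026 324.3;  python3 -m handwheel '[[0.05,0.007,0,0,0,0,0],[0.05,0.013,0,0,0,0,0],[0.05,0.018,0,0,0,0,0],[0.05,0.018,0,0,0,0,0]]' |tail -1;python3 go.py .4434 .2059 .026 324.3
```

```text
gripper_width: 0.0655
turn [ 0.03 -0.34 -0.23]
turn [-179.97    0.37   -0.54]
shift mm [47.  -3.6  4.4] j [ 0.28 -0.11  2.05  0.    1.19  0.9 ] y ax deg -35.67 pos [0.4485 0.2072 0.0731] w 0.0655 F [-23.   -7.5  50.7] t 20.93
gripper_width: 0.0652
turn [ 0.02 -0.79 -0.4 ]
turn [-179.97    0.62   -1.25]
shift mm [41.1 -6.3 10. ] j [ 0.28 -0.09  2.05  0.    1.17  0.9 ] y ax deg -35.68 pos [0.4538 0.21   0.0673] w 0.0652 F [-22.6  -3.   53.6] t 21.27
```

```bash
python3 -m handwheel '[[0.05,-0.005,-0.003,0.005,0,0,0],[0.05,-0.012,-0.0063,0.010,0,0,0],[0.05,-0.02,-0.0063,0.010,0,-0.8,-0.4],[0.05,-0.03,-0.0063,0.010,0,-0.8,-0.4],[0.05,-0.04,-0.0063,0.010,0,-0.8,-0.4]]' |tail -1; python3 go.py .4434 .2059 .11 324.3
python3 - <<'E'
from workcell import manip
import cv2,numpy as np
a=manip.snapshot("scene")[100:190,240:360];b=manip.snapshot("top")[170:250,180:270]
cv2.imwrite("pics/c4.png",np.hstack([cv2.resize(a,(480,360),interpolation=cv2.INTER_CUBIC),cv2.resize(b,(320,360),interpolation=cv2.INTER_CUBIC)]))
E
```

```text
gripper_width: 0.0653
turn [ 0.02 -0.03 -0.02]
turn [-1.7998e+02  3.0000e-02 -5.0000e-02]
shift mm [-1.9  0.3 -1. ] j [ 0.28 -0.17  2.04  0.    1.27  0.9 ] y ax deg -35.68 pos [0.4426 0.2053 0.1081] w 0.0653 F [-0.3  0.4 -1.7] t 21.68
```

View pics/c4.png

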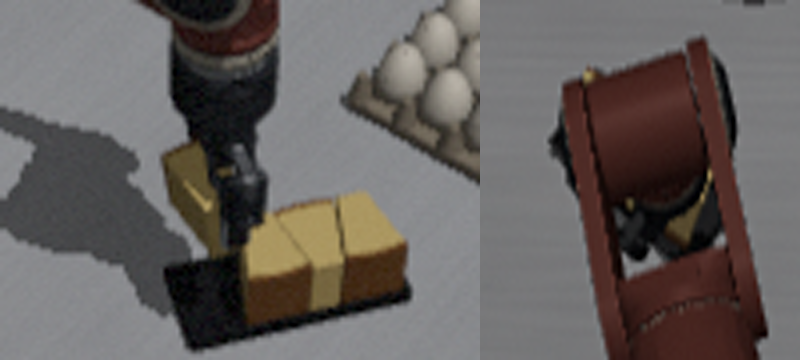

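The contact came from wedge_c's underside catching the top of the neighbour, and the held wedge is now tilted in the grip. The row in the tray still stands. I set the held wedge down on free counter between tray and board to level it, then re-measure and regrasp it.

```bash
python3 go.py .47 .05 .108 324.3
```

```text
turn [ 0.02 -0.21 -0.17]
turn [-179.98    0.26   -0.34]
shift mm [  1.6 112.  111.4] j [ 0.28 -0.17  2.04  0.    1.27  0.9 ] y ax deg -35.68 pos [0.444  0.2058 0.1097] w 0.0654 F [ 0.5  0.  -1.5] t 21.78
```

```bash
python3 -m handwheel '[[0.05,0,0.022,0.022,0,0,0],[0.05,0,0.05,0.05,0,0,0],[0.05,0,0.078,0.078,0,0,0],[0.05,0,0.1,0.1,0,0,0],[0.05,0,0.112,0.1114,0,0,0]]' |tail -1;python3 -m handwheel '[[0.05,0.02,0.003,0.003,0,0,0],[0.05,0.04,0.003,0.003,0,0,0],[0.05,0.055,0.003,0.003,0,0,0],[0.05,0.055,0.003,0.003,0,0,0]]' |tail -1; python3 go.py .47 .05 .02 324.3
python3 - <<'E'
from workcell import manip
import cv2,numpy as np
from h import proj
u,v=proj(np.array([[.47,.05,.03]]),"scene")[0].astype(int)
u2,v2=proj(np.array([[.46,.21,.03]]),"scene")[0].astype(int)
im=manip.snapshot("scene")
f=lambda u,v:cv2.resize(im[v-50:v+40,u-45:u+45],(400,400),interpolation=cv2.INTER_CUBIC)
cv2.imwrite("pics/c5.png",np.hstack([f(u,v),f(u2,v2)]))
E
```

```text
gripper_width: 0.0655
gripper_width: 0.0652
turn [-0.18  0.06  0.18]
turn [ 1.7982e+02  2.8000e-01 -1.0000e-01]
shift mm [30.3 -2.5 -7.3] j [-0.07 -0.13  2.11  0.    1.16  0.56] y ax deg -35.88 pos [0.4678 0.0426 0.0503] w 0.0652 F [-0.4 -0.4 -3. ] t 22.53
```

View pics/c5.png

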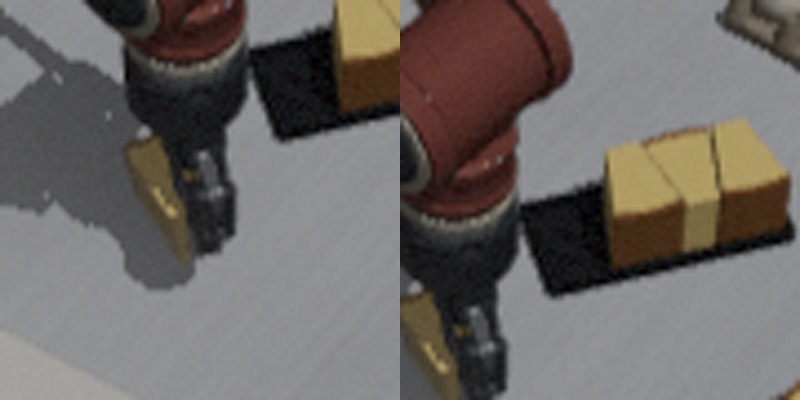

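```bash
for i in 1; do python3 -m handwheel '[[0.05,0.006,0,0,0,0,0],[0.05,0.012,0,0,0,0,0],[0.05,0.016,0,0,0,0,0],[0.05,0.016,0,0,0,0,0]]' |tail -2; done; python3 go.py .4678 .0426 .02 324.3; python3 -m handwheel '[[0.05,0.003,0,0,0,0,0],[0.05,0.006,0,0,0,0,0],[0.05,0.006,0,0,0,0,0]]' |tail -2;python3 go.py .4678 .0426 .02 324.3
```

```text
ft_force: [0.1, 0.2, -2.4]
gripper_width: 0.0652
turn [-0.13  0.01  0.1 ]
turn [ 1.7987e+02  1.5000e-01 -2.0000e-02]
shift mm [15.5 -0.5  0.8] j [-0.07 -0.11  2.12  0.    1.13  0.56] y ax deg -35.83 pos [0.4686 0.0429 0.0355] w 0.0652 F [ 0.1  0.2 -2.4] t 22.92
ft_force: [-0.6, 0.4, -2.1]
gripper_width: 0.0647
turn [-0.12  0.03  0.13]
turn [ 1.7988e+02  2.0000e-01 -5.0000e-02]
shift mm [ 9.  -0.1  0.7] j [-0.07 -0.1   2.12  0.    1.12  0.56] y ax deg -35.82 pos [0.4683 0.043  0.029 ] w 0.0647 F [-0.6  0.4 -2.1] t 23.17
```

```bash
for i in 1 2 3; do python3 go.py .4683 .043 .02 324.3|tail -1|grep -o "pos.*"; python3 -m handwheel '[[0.05,0.002,0,0,0,0,0],[0.05,0.003,0,0,0,0,0],[0.05,0.003,0,0,0,0,0]]' |tail -2|head -1;  done; python3 go.py .4683 .043 .02 324.3
```

```text
pos [0.4683 0.043  0.029 ] w 0.0647 F [-0.6  0.4 -2.1] t 23.17
ft_force: [0.3, 0.3, -2.1]
pos [0.4681 0.043  0.0258] w 0.0652 F [ 0.3  0.3 -2.1] t 23.42
ft_force: [-0.3, 0.0, -1.6]
pos [0.4679 0.043  0.0225] w 0.0651 F [-0.3  0.  -1.6] t 23.67
ft_force: [0.4, 0.2, -2.4]
turn [-0.13  0.08  0.21]
turn [ 1.7987e+02  3.2000e-01 -1.3000e-01]
shift mm [-0.9  0.6 -0.4] j [-0.07 -0.08  2.13  0.    1.1   0.56] y ax deg -35.83 pos [0.4676 0.0431 0.0191] w 0.0653 F [ 0.4  0.2 -2.4] t 23.92
```

```bash
for i in 1 2 3; do python3 -m handwheel '[[0.05,0.002,0,0,0,0,0],[0.05,0.003,0,0,0,0,0],[0.05,0.003,0,0,0,0,0]]' |tail -2|head -1;  done; python3 go.py .4683 .043 .02 324.3
python3 - <<'E'
from workcell import manip
import cv2,numpy as np
from h import proj
u,v=proj(np.array([[.47,.05,.02]]),"scene")[0].astype(int)
cv2.imwrite("pics/c6.png",cv2.resize(manip.snapshot("scene")[v-35:v+25,u-30:u+30],(600,600),interpolation=cv2.INTER_CUBIC))
E
```

```text
ft_force: [-1.0, -0.5, -2.5]
ft_force: [-0.1, 0.4, -1.9]
ft_force: [-0.1, 0.2, 0.1]
turn [-0.13  0.13  0.27]
turn [179.87   0.43  -0.2 ]
shift mm [-10.5   1.   -0.6] j [-0.07 -0.06  2.13  0.    1.08  0.56] y ax deg -35.83 pos [0.4671 0.0431 0.0095] w 0.0651 F [-0.1  0.2  0.1] t 24.67
```

View pics/c6.png

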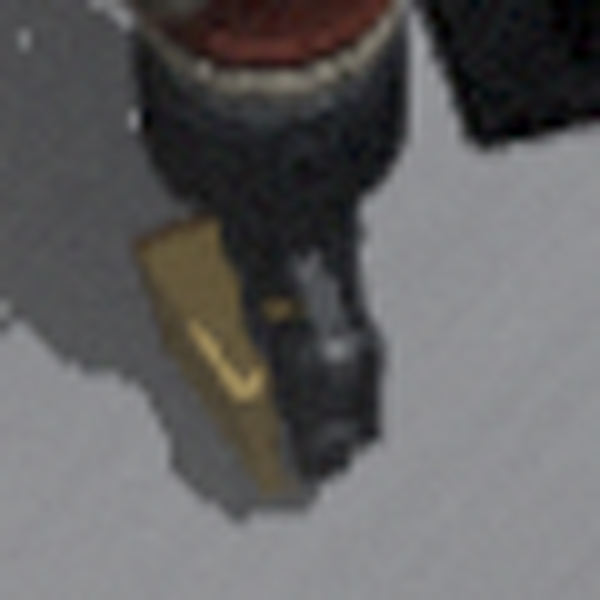

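```bash
for i in 1 2; do python3 -m handwheel '[[0.05,0.001,0,0,0,0,0],[0.05,0.002,0,0,0,0,0],[0.05,0.002,0,0,0,0,0]]' 20|tail -2|head -1; python3 go.py .467 .043 .02 324.3|grep -o "pos.*"; done; python3 -c "
from workcell import manip;print(manip.get_state()['ft_torque'])"
```

```text
ft_force: [-4.5, 1.5, 10.6]
pos [0.4673 0.0432 0.0091] w 0.0658 F [-4.5  1.5 10.6] t 24.97
ft_force: [-5.2, 1.2, 13.0]
pos [0.4675 0.0433 0.0089] w 0.0654 F [-5.2  1.2 13. ] t 25.22
[ 0.00344505  1.61093232 -0.11649068]
```

```bash
cat > t.py <<'E'
from h import *
from scipy.spatial.transform import Rotation as Ro
np.set_printoptions(precision=3,suppress=True)
im=manip.snapshot("scene").astype(int); s=manip.get_state()
Q=Ro.from_quat(s["orientation"]).as_matrix(); g=s["tool_pos"]-.019*Q[:,0]
m=(im[...,2]-im[...,0]>18).astype(np.float32)
u0=proj(g[None],"scene")[0].astype(int)
box=np.zeros_like(m);box[u0[1]-32:u0[1]+32,u0[0]-26:u0[0]+26]=1
# drop red robot parts and specks
hsv=cv2.cvtColor(np.clip(im,0,255).astype(np.uint8),cv2.COLOR_BGR2HSV); m*=box*((hsv[...,0]>9)&(hsv[...,0]<35)&(hsv[...,1]>60)); 
n,l,st,_=cv2.connectedComponentsWithStats(m.astype(np.uint8)); k=1+np.argmax(st[1:,4]); m=(l==k).astype(np.float32); print("px",m.sum(),st[k])
bg=((im.max(2)-im.min(2)<22)&(im.max(2)>60))|(m>0)   # counter (lit or shaded grey) and cheese
w=bg*box
def P(v):
    ph,h,t=v[0]*.2,v[1]*.01,v[2]*.01
    q=prism(WED,.06,0,0,-h,0); q[:,1]+=t       # wedge frame about the pivot
    q=q@Ro.from_rotvec([ph,0,0]).as_matrix().T
    B=np.c_[Q[:,1],np.cross(-Q[:,0],Q[:,1]),-Q[:,0]]  # wedge x = tool y (nose), z up
    return g+q@B.T
f=lambda v:(np.abs(raster(proj(P(v),"scene"))-m)*w).sum()
for s in((0,4,0),(2,2,0),(-2,2,0),(2,4,0),(-2,4,0),(1,3,0)):
    R=minimize(f,s,method="Nelder-Mead",options=dict(initial_simplex=np.array([s]*4)+np.vstack([[0,0,0],np.diag([.8,.8,.5])])))
    print(round(R.fun,1),"tilt deg",np.degrees(R.x[0]*.2),"h mm",R.x[1]*10,"lat",R.x[2]*10,"lowest z",P(R.x)[:,2].min())
E
OMP_NUM_THREADS=2 python3 t.py
```

```text
px 183.0 [254 195  15  27 183]
52.2 tilt deg 7.934738633404725 h mm 20.128658022558064 lat -7.342973274050211 lowest z 0.0036966383684344725
62.7 tilt deg 14.689051319381704 h mm 21.157590590324546 lat -9.596673990159292 lowest z -0.0012612341246826253
52.5 tilt deg 1.2296328086677109 h mm 11.479219059009786 lat -7.787275295269924 lowest z 0.015813806974789957
53.1 tilt deg 6.871299673244909 h mm 16.874685248879686 lat -7.25878431115389 lowest z 0.007505552611716277
52.0 tilt deg 6.357252016557406 h mm 18.312100649025023 lat -6.9150641465053475 lowest z 0.006392863223877731
51.7 tilt deg 4.938195945792423 h mm 17.97285606765604 lat -6.855596249512975 lowest z 0.0075044014883466695
```

```bash
python3 -m handwheel '[[0.068,0,0,0,0,0,0],[0.07,0,0,0,0,0,0],[0.075,0,0,0,0,0,0],[0.085,0,0,0,0,0,0],[0.085,0,0,0,0,0,0]]' |tail -2; python3 -m handwheel '[[0.085,-0.01,0,0,0,0,0],[0.085,-0.03,0,0,0,0,0],[0.085,-0.06,0,0,0,0,0],[0.085,-0.1,0,0,0,0,0],[0.085,-0.14,0,0,0,0,0]]' |tail -1;python3 go.py .5 -.15 .15 324.3
```

```text
ft_force: [0.2, 0.5, 0.1]
gripper_width: 0.085
gripper_width: 0.0849
turn [-0.13  0.29  0.55]
turn [179.86   0.87  -0.45]
shift mm [ -0.9 139.5 137.5] j [-0.07 -0.26  2.04  0.    1.37  0.56] y ax deg -35.83 pos [0.4674 0.0432 0.1497] w 0.0849 F [1.7 0.5 0.1] t 26.1
```

```bash
python3 -m handwheel '[[0.085,-0.01,0.026,0.026,0,0,0],[0.085,-0.02,0.054,0.054,0,0,0],[0.085,-0.02,0.082,0.082,0,0,0],[0.085,-0.02,0.11,0.11,0,0,0],[0.085,-0.02,0.138,0.138,0,0,0]]' |tail -1
cat > w3.py <<'E'
from h import *
np.set_printoptions(precision=4,suppress=True)
for n in("scene","top"):
    im=manip.snapshot(n).astype(int); u=proj(np.array([[.465,.04,.03]]),n)[0].astype(int)
    m=(im[...,2]-im[...,0]>20).astype(np.float32); box=np.zeros_like(m);box[u[1]-16:u[1]+17,u[0]-16:u[0]+17]=1
    print(n,(m*box).sum()); 
    print([fit({n:m*box},WED,.06,(.465,.04,0,[a]),{n:box},zfix=0.) for a in(5.66,5.3,6.0)])
E
OMP_NUM_THREADS=2 python3 w3.py; OMP_NUM_THREADS=2 python3 r.py -.06 -.020 .0195; python3 go.py .5 -.15 .15 324.3
```

```text
gripper_width: 0.0851
scene 400.0
[(array([0.4649, 0.0406, 0.0045, 5.6254]), np.float64(0.08187499642372131)), (array([ 0.4648,  0.0407, -0.0068,  5.6377]), np.float64(0.08111110329627991)), (array([0.465 , 0.0408, 0.0229, 5.6301]), np.float64(0.079097218811512))]
top 219.0
[(array([0.4694, 0.0387, 0.0035, 5.666 ]), np.float64(0.08853374421596527)), (array([0.4687, 0.0385, 0.0034, 5.6543]), np.float64(0.09107052534818649)), (array([0.4688, 0.0386, 0.0149, 5.6645]), np.float64(0.08789954334497452))]
scene cost 182.91797250868868 1038.0 tray [0.4766 0.2538 2.5239] wedge y mm [-58.2 -21.   18.5] x mm [-1.1 -0.8  1.7]
top cost 208.96430989983 655.0 tray [0.477  0.2549 2.5265] wedge y mm [-58.6 -17.4  16.9] x mm [-3.6 -1.8 -2.6]
turn [-0.26  0.27  0.57]
turn [179.73   0.9   -0.42]
shift mm [19.4  1.1 -1.2] j [-0.43 -0.15  1.91 -0.    1.39  0.19] y ax deg -35.96 pos [ 0.4986 -0.1504  0.1694] w 0.0844 F [-0.2  0.4 -0.2] t 26.72
```

```bash
python3 go.py .4668 .0396 .15 323.6; python3 -m handwheel '[[0.085,0.005,-0.03,-0.024,0,0,0],[0.085,0.01,-0.06,-0.048,0,0,0],[0.085,0.02,-0.09,-0.072,0,0,0],[0.085,0.02,-0.12,-0.096,0,0,0],[0.085,0.02,-0.138,-0.135,0,0,0]]'|tail -1; python3 go.py .4668 .0396 .09 323.6
```

```text
turn [0.44 0.27 0.57]
turn [-179.56   -0.9     0.43]
shift mm [  20.2 -137.1 -135.2] j [-0.43 -0.15  1.91 -0.    1.39  0.19] y ax deg -35.96 pos [ 0.4986 -0.1504  0.1694] w 0.0844 F [-0.2  0.4 -0.2] t 26.72
gripper_width: 0.0852
turn [0.48 0.37 0.7 ]
turn [-179.52   -1.1     0.58]
shift mm [58.9  5.5 -1.8] j [-0.07 -0.27  2.05  0.    1.38  0.55] y ax deg -35.92 pos [0.4621 0.0412 0.149 ] w 0.0852 F [ 2.3 -1.8  0. ] t 27.13
```

```bash
python3 -m handwheel '[[0.085,0.015,0.0055,-0.0018,0.4,0.3,0.7],[0.085,0.03,0.0055,-0.0018,0.4,0.3,0.7],[0.085,0.045,0.0055,-0.0018,0.4,0.3,0.7],[0.085,0.059,0.0055,-0.0018,0.4,0.3,0.7],[0.085,0.059,0.0055,-0.0018,0.4,0.3,0.7]]'|tail -1; python3 -m handwheel '[[0.085,0,0,0,0,0,0],[0.085,0,0,0,0,0,0]]'|tail -1; python3 go.py .4668 .0396 .021 323.6
```

```text
gripper_width: 0.0849
gripper_width: 0.0849
turn [0.3  0.24 0.33]
turn [-179.7    -0.53    0.38]
shift mm [66.1  4.7 -0.4] j [-0.07 -0.2   2.1  -0.    1.25  0.56] y ax deg -36.1 pos [0.4632 0.0421 0.0872] w 0.0849 F [-0.4  0.4 -0.3] t 27.72
```

```bash
python3 -m handwheel '[[0.085,0.005,0.0047,-0.0004,0,0.2,0.3],[0.085,0.02,0.0047,-0.0004,0.3,0.2,0.3],[0.085,0.035,0.0047,-0.0004,0.3,0.2,0.3],[0.085,0.045,0.0047,-0.0004,0.3,0.2,0.3],[0.085,0.045,0.0047,-0.0004,0.3,0.2,0.3]]'|tail -1;  python3 go.py .4668 .0396 .021 323.6;python3 -m handwheel '[[0.085,0.007,0,0,0,0,0],[0.085,0.014,0,0,0,0,0],[0.085,0.02,0,0,0,0,0],[0.085,0.02,0,0,0,0,0],[0.085,0.02,0,0,0,0,0]]'|tail -1;  python3 go.py .4668 .0396 .021 323.6
```

```text
gripper_width: 0.0852
turn [-0.01  0.15  0.21]
turn [179.98   0.32  -0.23]
shift mm [19.2  1.1 -0.8] j [-0.07 -0.12  2.12 -0.    1.14  0.56] y ax deg -36.41 pos [0.4656 0.0396 0.0402] w 0.0852 F [-1.  -1.  -0.2] t 28.13
gripper_width: 0.085
turn [-0.01  0.17  0.24]
turn [179.99   0.37  -0.26]
shift mm [-1.1  1.2 -0.9] j [-0.07 -0.09  2.13 -0.    1.1   0.56] y ax deg -36.41 pos [0.4653 0.0396 0.0199] w 0.085 F [-0.3 -1.3  0.2] t 28.55
```

Within about 1 mm, so I grip.

```bash
python3 -m handwheel '[[0.07,0,0.001,-0.0005,0,0,0],[0.06,0,0.001,-0.0005,0,0,0],[0.05,0,0.001,-0.0005,0,0,0],[0.05,0,0.001,-0.0005,0,0,0],[0.05,0,0.001,-0.0005,0,0,0]]' 40|tail -2;python3 -m handwheel '[[0.05,0,0,0,0,0,0],[0.05,0,0,0,0,0,0]]'|tail -1;python3 go.py .4668 .0396 .021 323.6; python3 -m handwheel '[[0.05,-0.005,0,0,0,0,0],[0.05,-0.025,0,0,0,0,0],[0.05,-0.05,0,0,0,0,0],[0.05,-0.07,0,0,0,0,0],[0.05,-0.07,0,0,0,0,0]]' |tail -1;python3 go.py .4424 .2057 .1 324.5
```

```text
ft_force: [0.2, 0.6, 2.2]
gripper_width: 0.0652
gripper_width: 0.0654
turn [-0.02  0.11  0.15]
turn [ 1.7998e+02  2.4000e-01 -1.7000e-01]
shift mm [-0.4 -0.4  0. ] j [-0.07 -0.08  2.13 -0.    1.1   0.56] y ax deg -36.42 pos [0.4671 0.0394 0.0206] w 0.0654 F [-0.1  0.6  1.1] t 29.13
gripper_width: 0.0652
turn [-0.91 -0.12 -0.23]
turn [179.09  -0.36   0.19]
shift mm [  -5.2 -121.2 -117.5] j [-0.07 -0.2   2.09 -0.    1.25  0.56] y ax deg -36.41 pos [0.4702 0.0392 0.095 ] w 0.0652 F [ 0.8  0.1 -1.5] t 29.55
```

```bash
python3 -m handwheel '[[0.05,-0.01,-0.02,-0.02,0,0,0],[0.05,-0.014,-0.048,-0.046,-0.9,0,0],[0.05,-0.014,-0.074,-0.072,-0.9,0,0],[0.05,-0.014,-0.1,-0.097,-0.9,0,0],[0.05,-0.014,-0.118,-0.115,-0.9,0,0]]' |tail -1;python3 -m handwheel '[[0.05,0,-0.003,-0.003,0,0,0],[0.05,0,-0.003,-0.003,0,0,0],[0.05,0,-0.003,-0.003,0,0,0]]'|tail -1;python3 go.py .4427 .2055 .1 324.5
```

```text
gripper_width: 0.0654
gripper_width: 0.0656
turn [ 0.1   0.08 -0.07]
turn [-1.799e+02  1.200e-01  1.300e-01]
shift mm [5.8 3.3 0.1] j [ 0.29 -0.17  2.04 -0.    1.27  0.91] y ax deg -35.4 pos [0.4401 0.2075 0.1057] w 0.0656 F [ 0.4  0.3 -1.4] t 30.22
```

```bash
python3 -m handwheel '[[0.05,0.003,0.0033,0,0,0,0],[0.05,0.006,0.0033,0,0,0,0],[0.05,0.009,0.0033,0,0,0,0],[0.05,0.011,0.0033,0,0,0,0],[0.05,0.011,0.0033,0,0,0,0]]' |tail -1;python3 -m handwheel '[[0.05,0,0,0,0,0,0],[0.05,0,0,0,0,0,0]]'|tail -1;sed -i 's/z-=.0225/z-=.0206/' k3.py; OMP_NUM_THREADS=2 python3 k3.py;python3 go.py .4427 .2055 .0236 324.5
```

```text
gripper_width: 0.0654
gripper_width: 0.0651
31.52777862548828 held rel TCP xy mm [-3.752   0.8945] held in tray (scene) [-4.8126 59.8208]
31.52777862548828 held rel TCP xy mm [-3.752   0.8945] held in tray (scene) [-4.8126 59.8208]
31.52777862548828 held rel TCP xy mm [-3.7294  0.8981] held in tray (scene) [-4.79   59.8244]
turn [ 0.02  0.14 -0.03]
turn [-1.7998e+02  5.0000e-02  2.2000e-01]
shift mm [70.4 -0.4 -0.9] j [ 0.28 -0.15  2.05 -0.    1.25  0.9 ] y ax deg -35.48 pos [0.4425 0.2047 0.094 ] w 0.0652 F [ 0.2  0.3 -1.7] t 30.85
```

```bash
python3 -m handwheel '[[0.05,0,0,0.002,0,0,0],[0.05,0.001,0,0.003,0,0,0],[0.05,0.003,0,0.003,0,0,0],[0.05,0.005,0,0.003,0,0,0],[0.05,0.007,0,0.003,0,0,0]]'|tail -1;python3 go.py .4427 .2055 .0236 324.5
python3 -m handwheel '[[0.05,0.003,0,0,0,0,0],[0.05,0.006,0,0,0,0,0],[0.05,0.009,0,0,0,0,0],[0.05,0.009,0,0,0,0,0]]'|tail -1;python3 go.py .4427 .2055 .0236 324.5
```

```text
gripper_width: 0.0654
turn [ 0.02  0.14 -0.03]
turn [-1.7998e+02  4.0000e-02  2.2000e-01]
shift mm [63.2 -0.3 -3.9] j [ 0.28 -0.15  2.06 -0.    1.23  0.9 ] y ax deg -35.48 pos [0.4407 0.2023 0.0868] w 0.0654 F [ 0.3  0.1 -2.1] t 31.27
gripper_width: 0.0654
turn [0.03 0.21 0.03]
turn [-1.7997e+02 -4.0000e-02  3.4000e-01]
shift mm [53.2  0.1 -4.5] j [ 0.28 -0.14  2.07 -0.    1.21  0.9 ] y ax deg -35.47 pos [0.4401 0.2021 0.0768] w 0.0654 F [-0.3  0.2 -2.5] t 31.6
```

```bash
python3 -m handwheel '[[0.05,0.004,0,0,0,0,0],[0.05,0.008,0,0,0,0,0],[0.05,0.012,0,0,0,0,0],[0.05,0.015,0,0,0,0,0],[0.05,0.015,0,0,0,0,0]]'|tail -1;python3 go.py .4427 .2055 .0236 324.5
```

```text
gripper_width: 0.0651
turn [0.03 0.3  0.1 ]
turn [-1.7997e+02 -1.5000e-01  4.6000e-01]
shift mm [37.1  0.7 -5.1] j [ 0.28 -0.11  2.08 -0.    1.18  0.9 ] y ax deg -35.47 pos [0.4394 0.2018 0.0607] w 0.0651 F [-0.3 -0.6 -2.3] t 32.02
```

```bash
python3 -m handwheel '[[0.05,0.004,0,0,0,0,0],[0.05,0.008,0,0,0,0,0],[0.05,0.012,0,0,0,0,0],[0.05,0.018,0,0,0,0,0],[0.05,0.018,0,0,0,0,0]]'|tail -1;python3 go.py .4427 .2055 .0236 324.5
```

```text
gripper_width: 0.0656
turn [0.03 0.41 0.18]
turn [-179.97   -0.29    0.64]
shift mm [17.5  1.3 -6. ] j [ 0.28 -0.08  2.08 -0.    1.15  0.9 ] y ax deg -35.48 pos [0.4383 0.2015 0.0412] w 0.0656 F [-0.6  0.8 -2. ] t 32.43
```

```bash
python3 -m handwheel '[[0.05,0,0.0013,-0.002,0,0.2,0.1],[0.05,0,0.0013,-0.004,0,0.4,0.2],[0.05,0,0.0013,-0.0055,0,0.4,0.2],[0.05,0,0.0013,-0.0055,0,0.4,0.2]]'|tail -1;python3 go.py .4427 .2055 .0236 324.5
```

```text
gripper_width: 0.0651
turn [ 0.03 -0.04 -0.04]
turn [-1.7997e+02  7.0000e-02 -6.0000e-02]
shift mm [17.9 -0.3  0.2] j [ 0.28 -0.07  2.08 -0.    1.14  0.9 ] y ax deg -35.47 pos [0.443  0.2055 0.0415] w 0.0651 F [-0.5  0.9 -1.4] t 32.77
```

```bash
python3 -m handwheel '[[0.05,0.003,0,0,0,0,0],[0.05,0.006,0,0,0,0,0],[0.05,0.009,0,0,0,0,0],[0.05,0.011,0,0,0,0,0],[0.05,0.011,0,0,0,0,0]]'|tail -1;python3 go.py .4427 .2055 .0236 324.5
```

```text
gripper_width: 0.0652
turn [0.03 0.03 0.01]
turn [-1.7997e+02 -2.0000e-02  5.0000e-02]
shift mm [ 6.1  0.1 -0.4] j [ 0.28 -0.05  2.08 -0.    1.12  0.9 ] y ax deg -35.47 pos [0.4424 0.2053 0.0297] w 0.0652 F [-1.1  0.3 -2.1] t 33.18
```

Bottom is below the rim top without contact. I lower to the floor.

```bash
python3 -m handwheel '[[0.05,0.0015,0,0,0,0,0],[0.05,0.003,0,0,0,0,0],[0.05,0.0045,0,0,0,0,0],[0.05,0.0045,0,0,0,0,0]]'|tail -1;python3 go.py .4427 .2055 .0236 324.5;python3 -m handwheel '[[0.05,0.0008,0,0,0,0,0],[0.05,0.0016,0,0,0,0,0],[0.05,0.002,0,0,0,0,0],[0.05,0.002,0,0,0,0,0]]'|tail -1;python3 go.py .4427 .2055 .0236 324.5
```

```text
gripper_width: 0.0654
turn [0.03 0.06 0.03]
turn [-1.7997e+02 -5.0000e-02  9.0000e-02]
shift mm [ 1.2  0.3 -0.6] j [ 0.28 -0.05  2.08 -0.    1.11  0.9 ] y ax deg -35.47 pos [0.4421 0.2052 0.0248] w 0.0654 F [-0.3  0.1 -0.7] t 33.52
gripper_width: 0.0654
turn [0.04 0.07 0.05]
turn [-1.7996e+02 -7.0000e-02  1.2000e-01]
shift mm [ 0.1  0.2 -0.4] j [ 0.28 -0.04  2.08 -0.    1.1   0.9 ] y ax deg -35.46 pos [0.4423 0.2053 0.0237] w 0.0654 F [-2.5 -1.   5.2] t 33.85
```

```bash
python3 -m handwheel '[[0.068,0,0,0,0,0,0],[0.072,0,0,0,0,0,0],[0.08,0,0,0,0,0,0],[0.085,0,0,0,0,0,0],[0.085,0,0,0,0,0,0]]' |tail -1; python3 -m handwheel '[[0.085,-0.01,0,0,0,0,0],[0.085,-0.03,0,0,0,0,0],[0.085,-0.06,0,0,0,0,0],[0.085,-0.1,0,0,0,0,0],[0.085,-0.14,0,0,0,0,0]]' |tail -1;python3 -m handwheel '[[0.085,0,0.02,0.02,0,0,0],[0.085,0,0.048,0.048,0,0,0],[0.085,0,0.076,0.076,0,0,0],[0.085,0,0.104,0.104,0,0,0],[0.085,0,0.13,0.13,0,0,0]]' |tail -1;python3 -m handwheel '[[0.085,0,0.02,0.02,0,0,0],[0.085,0,0.048,0.048,0,0,0],[0.085,0,0.076,0.076,0,0,0],[0.085,0,0.104,0.104,0,0,0],[0.085,0,0.13,0.13,0,0,0]]' |tail -1
OMP_NUM_THREADS=2 python3 r.py -.0585 -.019 .018 .0595;python3 go.py .5 -.15 .1 324.5
cat > f.py <<'E'
from h import *
np.set_printoptions(precision=4,suppress=True)
# per-wedge flatness: fit residual by upright model at the floor vs +5 and +12 mm (resting on the rim)
for n in("scene","top"):
    ds=manip.trace("wedge_a",n)
    for d in ds:
        c=np.argwhere(d["mask"]).mean(0)[::-1].round(1) if d["mask"].any() else None
        print(n,round(d["conf"],2),c,d["mask"].sum())
    E=np.array(manip.camera_params(n)["extrinsics"])
    for q in("wedge_a","wedge_a_nose","cups","eggs","wheel"):
        for d in manip.landmark_of(q,n): print(n,q,round(d["conf"],2),(E@np.r_[d["position"],1])[:3])
E
python3 f.py
```

```text
gripper_width: 0.0852
gripper_width: 0.0847
gripper_width: 0.0851
gripper_width: 0.0849
scene cost 193.85786368376412 1423.0 tray [0.476  0.2538 2.5216] wedge y mm [-58.5 -19.5  20.6  59. ] x mm [-0.7 -1.3  1.1 -0.5]
top cost 274.237180761638 856.0 tray [0.4772 0.2545 2.5348] wedge y mm [-58.9 -17.4  22.8  56.4] x mm [-3.8 -1.8 -2.  -0.4]
turn [-0.27  0.16 -0.12]
turn [179.73  -0.18  -0.25]
shift mm [ 67.5 -10.9  -9.7] j [-0.45 -0.13  1.9  -0.    1.37  0.17] y ax deg -35.77 pos [ 0.5032 -0.164   0.1676] w 0.0853 F [-0.3  0.4  0.4] t 35.62
scene 0.95 [307.8 166.6] 366
scene 0.91 [331.7 161.7] 356
scene 0.89 [110.4 260.6] 613
scene 0.74 [292.8 167.1] 393
scene 0.59 [189.7 222.5] 407
scene 0.53 [318.8 160.6] 273
scene wedge_a 0.82 [ 0.3267 -0.1404  0.0037]
scene wedge_a 0.76 [0.441  0.2038 0.0026]
scene wedge_a 0.7 [0.51   0.3008 0.0045]
scene wedge_a 0.66 [0.4861 0.2698 0.0042]
scene wedge_a 0.62 [ 0.2388 -0.3641  0.0001]
scene wedge_a 0.58 [0.4659 0.2384 0.0015]
scene wedge_a_nose 0.82 [0.4696 0.1844 0.0368]
scene wedge_a_nose 0.69 [0.514  0.2465 0.0333]
scene cups 0.9 [ 0.5402 -0.4982  0.0032]
scene eggs 0.93 [0.5297 0.5902 0.0006]
scene wheel 0.56 [ 0.7723  0.1377 -0.0027]
top 0.85 [396.5 276.2] 301
top 0.75 [236.5 216.5] 233
top 0.7 [228.1 207.7] 203
top 0.48 [218.1 203. ] 196
top wedge_a 0.7 [ 0.5161  0.2979 -0.0002]
top wedge_a 0.67 [ 0.241  -0.3588 -0.0054]
top wedge_a 0.65 [0.4676 0.2375 0.0024]
top wedge_a 0.64 [0.4921 0.2685 0.0051]
top wedge_a 0.61 [0.4478 0.2039 0.0034]
top wedge_a_nose 0.55 [0.4645 0.1888 0.0338]
top cups 0.64 [ 0.5395 -0.4954 -0.0018]
top eggs 0.67 [ 0.5327  0.5924 -0.0028]
top wheel 0.83 [ 0.7791  0.1418 -0.0003]
```

```bash
python3 -c "
from workcell import manip;print(manip.hand_in(),manip.get_state()['clock'])"
```

```text
the job is handed in; nothing more can be done
the job is handed in; nothing more can be done
```

I moved the three yellow wedges from the board into the tray beside wedge_d, nose and rind ends alternating, and handed the job in at about 36 s of the 69 s allowed. I set each one down until the fingers felt the tray floor (about 5 N), then released it.

**What went wrong:** my first lowering of the third wedge caught on its neighbour's top, with about 54 N at the wrist (limit 120 N). The wedge slid and tilted in the grip. I backed off, set it upright on free counter, re-measured, regrasped and lowered it slowly. The second attempt went in with no side contact.

**Last checks:**

| Check | Scene camera | Top camera |
|---|---|---|
| Wedge positions along the tray, -y end first (mm) | -58.5, -19.5, 20.6, 59.0 | -58.9, -17.4, 22.8, 56.4 |
| Network heights of the wedge undersides, tray floor 3 mm (mm) | 1.5 to 4.5 | 0 to 5 |

- **Fit inside the rim:** a wedge centre may lie up to 62 mm from the tray's middle, so all four are inside on both cameras.
- **Disagreements:** the two cameras differ by 2–4 mm. The top camera gives 33.6 mm between the last two wedges. They need at least 38 mm, so that fit is off; the arm's own positions and the scene camera agree with free standing.
- **Bystanders:** each camera puts the cups, eggs and wheel in nearly the same place as the other. I did not measure them at the start, but the arm made no contact near them.
- **Not checked:** I had used all 12 pictures, so the final row was checked by numbers only. I made no separate tilt check on the wedge that was bumped.

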